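# Clamp a pressure-reducing valve in the bench vise with its crank

### The arm

A 7-joint arm with a two-finger parallel gripper is mounted at the origin on the work surface. World frame = base frame: x ahead of the robot, y to its left, z up, the work surface at z = 0. Lengths are in m, angles in degrees, forces in N, time in s.
With the tool pointing down it reaches from about 0.425 to 0.875 m from the base axis. Payload 4.7 kg.
Tool frame: the origin (TCP) lies on the mounting face of the last link; the fingertips stand 182 mm ahead of it and the grasp point (between the pads) lies 164 mm ahead of it; z points along the fingers, y is the line along which they close (so a half turn about z gives the same grasp; the last joint's range is limited). The gripper opens to 87 mm and grips with 3 to 60 N. Pads are 19 mm wide; open, the fingers measure 117 mm over their backs; the gripper's body (75 mm by 190 mm) begins 51 mm behind the grasp point.
Start: joints at [-67.03, 18.392, -4.016, 83.108, 1.295, 78.541, -3.26], TCP at [0.245, 0.602, 0.405] pointing down, gripper open.
Joint ranges: [-163.93, 163.93], [-17.29, 119.83], [-79.2, 71.16], [3.27, 140.29], [-89.18, 269.18], [5.43, 117.66], [-154.24, 154.24]. Speed limits (degrees/s): [147.25, 147.25, 180, 180, 180, 180, 180].

### API

Orientations are given as [roll, pitch, yaw] about the fixed x, y, z axes, in that order (R = Rz(yaw) Ry(pitch) Rx(roll)).
In Python, from cell import env gives the robot as it stands.
- The arm moves only by the tool servo_tool, never from a script. Its argument "plan" is a list of rows, each an object with "xyz": the shift along the tool's x, y, z in cm, a list of three; "twist": the turn, a rotation vector about the tool's x, y, z in degrees, a list of three; "jaw": the closure, from 0 (fully open) to 1 (shut). In form: [{"xyz": [x, y, z], "twist": [wx, wy, wz], "jaw": jaw}, ...]. A call has 1 to 10 rows; each row is the pose to reach, as a shift and turn from the pose commanded when the call began, along the tool's axes at that moment; what a row does not reach only later rows make up. A row lasts 1/12 s, in which the tool goes at most 41.7 mm and 7.16 degrees, less where a joint would pass 70% of its speed; a pose out of reach is approached as far as the arm can. A call with a gripper value outside its range is refused whole. The fingers move at their own pace and stop on an object; "newtons" is the grip in N (left out, the last holds). Time passes only in rows, so rows that repeat a pose let the fingers close. It gives the time, the measured TCP pose, the force, the opening and the grip force at its end, in the units of the state.
- env.get_obs(): the state, without advancing time (a new reading comes with each control period).
- env.read_camera(name): name is "side" or "top" or "wrist"; returns a dict with "img" (480x640x3 uint8, red, green, blue), "camera_matrix" (3x3 intrinsics, pixels), "R" (3x3) and "t" (3): a world point X has camera coordinates R X + t. Camera axes: x right, y down, z forward; pixel columns grow to the right and rows downward; lengths in m; the calibration is good to about 2 mm. A picture is of the moment at which its call begins. There is no depth.
- env.sign_off(): hands the job in; it is judged then, once.
The state is a dict: "time_s": time; "qpos": joint angles; "joint_velocities": joint speeds; "effort": joint torques, N m; "tool_pos": TCP position; "tool_rot": TCP orientation; "force": force on the tool from outside, world axes, zero at the start; "wrist_torque": the same for the moment, N m; "grip_width": finger opening in m; "grasp_force": force on a finger pad.
Only numpy, scipy, OpenCV 4.12 (cv2) and the standard library are available. Lean on these libraries where they do the work, as an engineer would, in place of code of your own. Each camera call takes 0.05 s, during which the arm holds its last target. There are 200 camera calls.

### The job

Take the pressure-reducing valve (square brass body, tall round bonnet) from the crate and stand it on the slide bar between the vise jaws, bonnet up, mid-jaw, its flat sides to the jaws. Then wind the crank clockwise by its revolving grip until the valve is firmly clamped, stop as soon as it goes properly tight so as not to crush the brass, and let go. Leave the other fittings in the crate and the rest of the bench alone.

Things in the scene. Friction and masses are not known exactly. Their poses are not given: they have to be found in the camera images.
- prv: pressure-reducing valve, brass, about 0.6 kg, upright in the crate. Origin: centre of its underside, z up. Square body 44 (x) by 50 (y) by 44 mm high; round 30 mm ports on the y sides at 22 mm height, 90 mm over all; collar 42 mm wide up to 52 mm; round bonnet 36 mm wide from 52 to 104 mm height, small cap to 112 mm. Take it from above by the bonnet. The x sides go to the vise jaws.
- crate: grey plastic crate, 236 by 236 mm (250 mm over its rim), 55 mm high, floor 6 mm, walls 6 mm, fixed. Origin: centre of its underside. Five brass fittings lie on its floor, in any of four places and the middle; all but the valve are under 48 mm high.
- tee: brass tee lying in the crate, 90 mm long, 38 mm high; stays there. Origin at its underside, under the middle.
- elbow: brass 90 degree elbow lying in the crate, legs 82 mm, 42 mm high; stays there. Origin at its underside.
- union: brass union with a hexagon 46 mm across flats, lying in the crate, 84 mm long, 46 mm high; stays there. Origin at its underside.
- cap: round brass cap in the crate, 33 mm wide, 24 mm high; stays there. Origin at its underside.
- vise: bench vise with 100 mm jaws, bolted down on a plywood plate. Origin: on the bench straight under the gripping face of the fixed jaw, midway across; x is the screw direction, pointing from the crank end to the fixed jaw (to the robot's left and away from it), z up. Jaw tops are 198 mm above the bench.
- fixed_jaw: fixed jaw; its steel face is the plane x = 0 of the vise, 156 to 198 mm above the bench, 100 mm wide, facing the crank end. Origin and axes as the vise.
- moving_jaw: moving jaw with its slide bar. Origin: on the bench, 4 mm in front of its blue casting; axes as the vise. Its steel jaw plate is packed out differently each time: the gripping face lies 0 to 3 mm past the origin towards the fixed jaw, 56 to 65 mm from it at the start. It reaches 67 mm back. The slide bar, 50 mm wide, runs level through the gap, top 153 mm above the bench; the valve stands on it.
- jaw_seat (a point): point on top of the slide bar, midway across, 30 mm from the moving jaw's origin towards the fixed jaw; moves with the jaw.
- crank: steel crank on the vise screw. Origin: on the screw axis, in the plane of the moving jaw's origin. Axes as the vise's when the grip is straight up; it turns positively about x as it is wound clockwise, seen from the crank end. Clockwise closes the jaws, 6 mm a turn; crank and grip travel with the jaw. Any angle at the start. Let go, it eases back a few degrees at most and stays.
- screw_end (a point): outer end of the crank's hub, on the screw axis, which runs along the vise's x at y = 0, 130 mm above the bench. The hub, 38 mm wide, sticks out 28 mm from the crank arm's outer face, so with the grip low a gripper straight from above strikes it: lean it back from the vise, 35 to 45 degrees from vertical.
- grip_mid (a point): middle of the crank's wooden revolving grip, 62 mm long, 29 mm thick (23 mm at its ends), spinning freely on its pin. Its axis is parallel to the vise's x, 70 mm from the screw axis; this point is 36 mm out from the crank arm's outer face. Turning takes 3 to 7 N at the grip; 3 to 8 N more means firmly tight (200 to 600 N at the jaws), 12 N more crushes the valve (900 N).
- drip_tray: steel drip tray, 200 by 240 by 30 mm, fixed, on the left. Origin: centre of its underside.
- portafilter: portafilter with black handle lying on the drip tray, 180 mm long; leave it.
- wrench: wrench, 200 mm, lying on the bench; leave it.
- screwdriver: screwdriver, 200 mm, lying on the bench; leave it.
- oil: white oil bottle, 54 mm wide, 150 mm high, at the back; leave it.
- tin: metal tin, 80 mm wide, 90 mm high, at the back; leave it.
There are look-alikes about, which are no part of the job. Leave any pink look-alike of the prv alone. Leave any black or pink look-alike of the tee alone.

How it is judged:
By the outcome, as a careful person would: the job done as asked, in the order asked, and still so for the second after the job is handed in, with the robot touching nothing.
It also fails if it takes over 72 s, if anything falls off the work surface, if the arm or the gripper's body presses on something with over 40 N, if the wrist force passes 120 N, or if a joint passes its speed limit or range.

## Working session

There is one attempt and no reset: what is moved stays moved. The work goes in short steps, Python scripts to look and compute and a tool call to move; the robot and the scene stay as the last step left them, time stands still between calls to the robot, and variables do not carry over. Pictures are saved under pics/ and viewed, at most 10 in all, crops included, and the job is handed in when it is done.

Besides the shell and the picture viewer there is one more tool, called after "Call:" as name(argument=value, ...), one argument or row to a line, values as JSON. servo_tool: Moves the arm, as the interface text tells. Its arguments: {"type":"object","properties":{"plan":{"type":"array","items":{"type":"object","properties":{"xyz":{"type":"array","items":{"type":"number"}},"twist":{"type":"array","items":{"type":"number"}},"jaw":{"type":"number"}}}},"newtons":{"type":"number"}},"required":["plan"]}

```bash
mkdir -p pics
cat > h.py <<'E'
import numpy as np, cv2
from cell import env
from scipy.spatial.transform import Rotation as Rn
def snap(n,f):
    c=env.read_camera(n); cv2.imwrite(f'pics/{f}.png',c['img'][:,:,::-1]); 
    np.savez(f'pics/{f}.npz',**{k:np.array(c[k]) for k in('camera_matrix','R','t')}); return c
def load(f): return np.load(f'pics/{f}.npz')
def px2w(f,u,v,z):
    c=load(f);K,R,t=c['camera_matrix'],c['R'],c['t']
    d=R.T@np.linalg.inv(K)@[u,v,1]; o=-R.T@t
    return o+d*(z-o[2])/d[2]
def w2px(f,X):
    c=load(f);p=c['camera_matrix']@(c['R']@np.array(X)+c['t']); return p[:2]/p[2]
def tool():
    s=env.get_obs(); return np.array(s['tool_pos']),Rn.from_euler('xyz',s['tool_rot'],degrees=True)
def to(gp,R,off=.164):
    "shift (cm) & rotvec(deg) in tool axes to put grasp point gp with Rotation R"
    p,R0=tool(); tcp=np.array(gp)-R.apply([0,0,off])
    return np.round(R0.inv().apply(tcp-p)*100,2),np.round((R0.inv()*R).as_rotvec(degrees=True),2)
E
python3 - <<'E'
from h import *
for n in('side','top','wrist'): snap(n,n+'0')
s=env.get_obs(); print(s)
for n in('side0','top0','wrist0'):
    c=load(n); print(n,c['camera_matrix'].round(1).tolist(),(-c['R'].T@c['t']).round(3),c['R'].round(2).tolist())
E
```

```text
{'time_s': 0.15, 'qpos': array([-67.02997472,  18.42913335,  -4.01602954,  83.15966373,
         1.29532341,  78.54182405,  -3.26010216]), 'joint_velocities': array([-0.08457227, -0.1207087 , -0.02036031, -0.19954562, -0.04429334,
        0.00458839, -0.00173512]), 'effort': array([-4.02627447e-04, -4.91796076e+01, -4.04819213e-01, -3.12879574e+01,
       -6.39742054e-02,  4.03594505e-02,  1.01783166e-04]), 'tool_pos': array([0.24516436, 0.60181975, 0.4039074 ]), 'tool_rot': array([-1.79914619e+02,  5.32413077e-03,  1.57839825e+02]), 'force': array([-0.85826428,  0.31390741, -0.84836041]), 'wrist_torque': array([-0.02076822,  0.02019468,  0.02517228]), 'grasp_force': 0.0, 'grip_width': 0.0869304466029754}
side0 [[509.5, 0.0, 318.5], [0.0, 509.5, 250.0], [0.0, 0.0, 1.0]] [ 0.432 -1.033  0.811] [[1.0, -0.1, 0.02], [-0.04, -0.56, -0.83], [0.09, 0.82, -0.56]]
top0 [[455.0, 0.0, 317.2], [0.0, 455.0, 236.4], [0.0, 0.0, 1.0]] [ 0.39  -0.035  1.517] [[-0.01, -1.0, 0.01], [-1.0, 0.01, -0.09], [0.09, -0.01, -1.0]]
wrist0 [[387.9, 0.0, 319.8], [0.0, 387.9, 235.6], [0.0, 0.0, 1.0]] [0.17  0.633 0.384] [[0.38, 0.93, -0.0], [0.88, -0.36, 0.3], [0.28, -0.11, -0.95]]
```

View pics/top0.png

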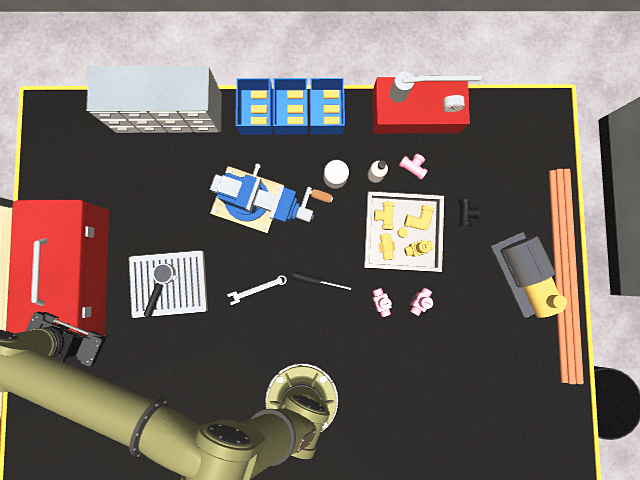

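View pics/side0.png

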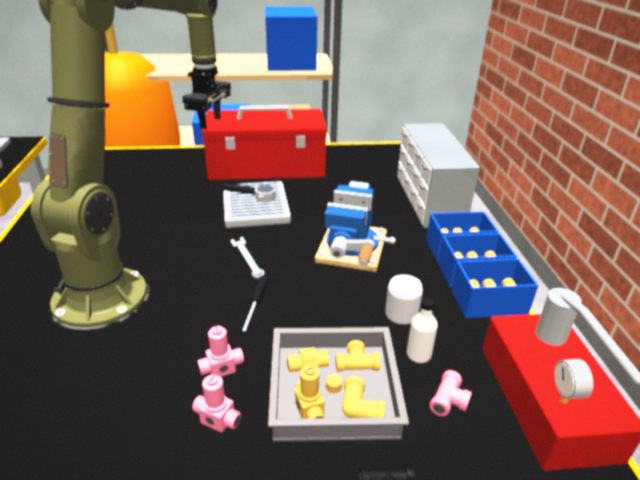

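Run:
```python
import cv2,numpy as np
t=cv2.imread('pics/top0.png');s=cv2.imread('pics/side0.png')
f=lambda i,x,y,w,h:cv2.resize(i[y:y+h,x:x+w],(400,300),interpolation=cv2.INTER_CUBIC)
m=np.vstack([np.hstack([f(t,200,155,140,105),f(t,360,185,100,75)]),np.hstack([f(s,300,170,120,90),f(s,260,335,120,90)])])
cv2.imwrite('pics/m0.png',m)
```

```text
(no output)
```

View pics/m0.png

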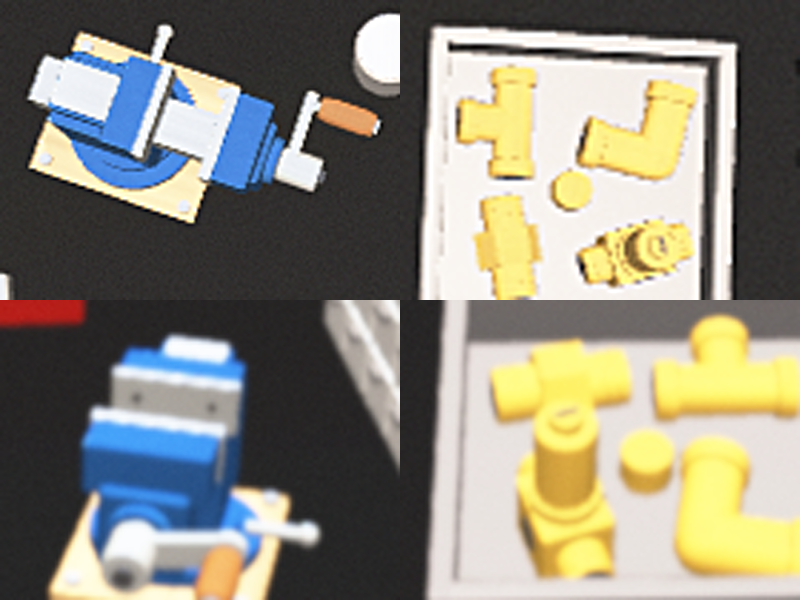

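Run:
```python
from h import *
T=lambda u,v:(200+u/2.857,155+v/2.857)
C=lambda u,v:(360+(u-400)/4,185+v/4)
S=lambda u,v:(300+u/(10/3),170+(v-300)/(10/3))
P=lambda u,v:(260+(u-400)/(10/3),335+(v-300)/(10/3))
print('prv top',px2w('top0',*C(655,245),.118),'side',px2w('side0',*P(568,415),.118))
print('ports',px2w('top0',*C(588,268),.028),px2w('top0',*C(690,240),.028))
print('side port',px2w('side0',*P(585,558),.028))
print('fixed plate top corners side view')
for p in((115,368),(243,378)): print(px2w('side0',*S(*p),.198))
print('moving plate top'); 
for p in((92,410),(225,428)): print(px2w('side0',*S(*p),.198))
print('top view fixed/moving')
for p in((172,65),(145,160),(238,88),(207,182)): print(px2w('top0',*T(*p),.198))
print('slide bar edges (z.153)')
for p in((190,103),(178,150)):print(px2w('top0',*T(*p),.153))
print('hub end top',px2w('top0',*T(320,170),.13))
print('grip ends', px2w('top0',*T(320,100),.13),px2w('top0',*T(378,127),.13))
```

```text
prv top [ 0.48756737 -0.38444597  0.118     ] side [ 0.49161973 -0.3923673   0.118     ]
ports [ 0.47538807 -0.35112695  0.028     ] [ 0.49771408 -0.4359789   0.028     ]
side port [ 0.49998092 -0.4160474   0.028     ]
fixed plate top corners side view
[0.59937991 0.14778431 0.198     ]
[0.69684254 0.12478013 0.198     ]
moving plate top
[0.57375331 0.08102264 0.198     ]
[0.66881846 0.04723048 0.198     ]
top view fixed/moving
[0.68815361 0.11196029 0.198     ]
[0.58957937 0.13932535 0.198     ]
[0.66364962 0.04412187 0.198     ]
[0.56640641 0.0760256  0.198     ]
slide bar edges (z.153)
[0.65715992 0.09779749 0.153     ]
[0.60680921 0.11044565 0.153     ]
hub end top [ 0.58756654 -0.03974643  0.13      ]
grip ends [ 0.66397297 -0.04040423  0.13      ] [ 0.63395559 -0.10281098  0.13      ]
```

Run:
```python
from h import *
p,R=tool();c=load('wrist0');o=-c['R'].T@c['t']
print('cam in tool',R.inv().apply(o-p).round(3),'axes x,y,z in tool',R.inv().apply(c['R']).round(2))
Rd=lambda y:Rn.from_euler('xyz',[180,0,y],degrees=True)
print(to([.62,.06,.30],Rd(75)), to([.489,-.388,.24],Rd(14.7)))
```

```text
cam in tool [0.082 0.    0.02 ] axes x,y,z in tool [[ 0.    1.   -0.  ]
 [-0.95  0.   -0.3 ]
 [-0.3   0.    0.95]]
(array([-55.15, -36.05,  -5.95]), array([-7.000e-02,  7.000e-02,  8.284e+01])) (array([-59.92, -82.47,   0.12]), array([-3.0000e-02,  1.1000e-01,  1.4314e+02]))
```

Call:
servo_tool(
  plan=[
    {"xyz": [-5.5,-3.6,-0.6],"twist": [0,0,7]},
    {"xyz": [-11,-7.2,-1.2],"twist": [0,0,14]},
    {"xyz": [-16,-10.8,-1.8],"twist": [0,0,21]},
    {"xyz": [-22,-14.4,-2.4],"twist": [0,0,28]},
    {"xyz": [-27.5,-18,-3],"twist": [0,0,36]},
    {"xyz": [-33,-21.6,-3.6],"twist": [0,0,45]},
    {"xyz": [-40,-25,-4.5],"twist": [0,0,55]},
    {"xyz": [-47,-30,-5.5],"twist": [0,0,65]},
    {"xyz": [-55,-36,-6],"twist": [0,0,83]},
    {"xyz": [-55,-36,-6],"twist": [0,0,83]},
  ],
)

```text
validation failed for argument at $.pl...
```

Run:
```python
from h import *
Rd=lambda y:Rn.from_euler('xyz',[180,0,y],degrees=True)
print(env.get_obs()['qpos'],tool()[0],to([.62,.06,.30],Rd(75)))
```

```text
[-67.02997472  18.42913335  -4.01602954  83.15966373   1.29532341
  78.54182405  -3.26010216] [0.24516436 0.60181975 0.4039074 ] (array([-55.15, -36.05,  -5.95]), array([-7.000e-02,  7.000e-02,  8.284e+01]))
```

Call:
servo_tool(
  plan=[
    {"xyz": [-55,-36,-6],"twist": [0,0,83],"jaw": 0},
    {"xyz": [-55,-36,-6],"twist": [0,0,83],"jaw": 0},
    {"xyz": [-55,-36,-6],"twist": [0,0,83],"jaw": 0},
    {"xyz": [-55,-36,-6],"twist": [0,0,83],"jaw": 0},
    {"xyz": [-55,-36,-6],"twist": [0,0,83],"jaw": 0},
    {"xyz": [-55,-36,-6],"twist": [0,0,83],"jaw": 0},
    {"xyz": [-55,-36,-6],"twist": [0,0,83],"jaw": 0},
    {"xyz": [-55,-36,-6],"twist": [0,0,83],"jaw": 0},
    {"xyz": [-55,-36,-6],"twist": [0,0,83],"jaw": 0},
    {"xyz": [-55,-36,-6],"twist": [0,0,83],"jaw": 0},
  ],
  newtons=30,
)

```text
time_s: 0.98
tool_pos: [0.4817, 0.2585, 0.4428]
tool_rot: [-180.0, -0.0, 85.9]
force: [1.0, 0.7, 0.4]
grip_width: 0.0867
grasp_force: 0.0
```

Run:
```python
from h import *
Rd=lambda y:Rn.from_euler('xyz',[180,0,y],degrees=True)
print(env.get_obs()['qpos'],tool()[0],to([.62,.06,.30],Rd(75)))
```

```text
[-46.79278359   4.63187054  16.84287424  95.29910148  -1.37855013
  80.25975253 -33.8992743 ] [0.48166884 0.25854944 0.44281016] (array([-18.81,  15.23,  -2.13]), array([-0.  , -0.02, 10.87]))
```

Call:
servo_tool(
  plan=[
    {"xyz": [-19,15,-2],"twist": [0,0,11],"jaw": 0},
    {"xyz": [-19,15,-2],"twist": [0,0,11],"jaw": 0},
    {"xyz": [-19,15,-2],"twist": [0,0,11],"jaw": 0},
    {"xyz": [-19,15,-2],"twist": [0,0,11],"jaw": 0},
    {"xyz": [-19,15,-2],"twist": [0,0,11],"jaw": 0},
    {"xyz": [-19,15,-2],"twist": [0,0,11],"jaw": 0},
    {"xyz": [-19,15,-2],"twist": [0,0,11],"jaw": 0},
    {"xyz": [-19,15,-2],"twist": [0,0,11],"jaw": 0},
  ],
)

```text
time_s: 1.65
tool_pos: [0.6188, 0.0583, 0.4622]
tool_rot: [-180.0, 0.1, 74.9]
force: [-0.3, 1.1, 0.8]
grip_width: 0.0869
grasp_force: 0.0
```

Run:
```python
from h import *
Rd=lambda y:Rn.from_euler('xyz',[180,0,y],degrees=True)
snap('wrist','w1')
print(env.get_obs()['qpos'],tool()[0],to([.489,-.388,.24],Rd(15)))
```

```text
[-30.72519227  14.44530433  27.90098777  83.3915299   -6.7591898
  83.88702627 -17.71039415] [0.61824027 0.06075706 0.46207678] (array([-46.69,  -0.97,   5.81]), array([-6.000e-02,  4.000e-02,  6.014e+01]))
```

View pics/w1.png

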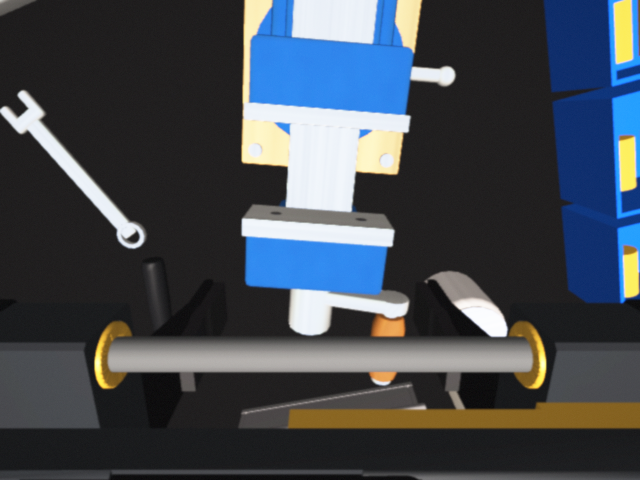

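```bash
cat > fit.py <<'E'
from h import *
from scipy.optimize import least_squares
# params: x,y,yaw, dm(moving origin x<0), e, theta, a(arm outer face x behind dm)
# features (vise coords)
def model(p):
    x,y,w,d,e,th,a=p; s,c=np.sin(th),np.cos(th)
    V=[(0,.05,.198),(0,-.05,.198),(d+e,.05,.198),(d+e,-.05,.198),(d+e,.05,.156),(d+e,-.05,.156),
       (-.028+a,0,.13),(a-.036-.031,-.07*s,.13+.07*c)]
    R=Rn.from_euler('z',w).as_matrix(); return np.array([R@v+[x,y,0] for v in V])
uv=np.array([(244,119),(409,131),(244,219),(393,230),(251,206),(390,214),(310,326),(381,381)])
f=lambda p:(np.array([w2px('w1',X) for X in model(p)])-uv).ravel()
r=least_squares(f,[.65,.12,1.3,-.07,.001,1.6,-.1])
print(r.x.round(4),np.degrees(r.x[[2,5]]),r.fun.reshape(-1,2).round(1)); np.save('vise.npy',r.x)
X=model(r.x); print(X.round(4))
print('top reproj',[w2px('top0',v).round(0) for v in X],'side',[w2px('side0',v).round(0) for v in X])
E
python3 fit.py
```

```text
[  0.6438   0.1307   1.2354 -21.0117  20.9488   1.2755  -0.1502] [70.78156872 73.07868823] [[ 0.3 -0.3]
 [-0.1  0.3]
 [-1.1  0.4]
 [ 2.4  0.1]
 [ 2.4 -1.1]
 [-4.9  0.3]
 [ 0.3 -0. ]
 [ 0.7  0.2]]
[[ 0.5966  0.1471  0.198 ]
 [ 0.691   0.1142  0.198 ]
 [ 0.5759  0.0877  0.198 ]
 [ 0.6703  0.0548  0.198 ]
 [ 0.5759  0.0877  0.156 ]
 [ 0.6703  0.0548  0.156 ]
 [ 0.5851 -0.0376  0.13  ]
 [ 0.6355 -0.0964  0.1504]]
top reproj [array([248., 209.]), array([259., 177.]), array([268., 216.]), array([280., 184.]), array([270., 217.]), array([281., 186.]), array([311., 215.]), array([331., 198.])] side [array([333., 191.]), array([371., 195.]), array([328., 202.]), array([368., 207.]), array([328., 216.]), array([366., 221.]), array([337., 252.]), array([363., 258.])]
```

Call:
servo_tool(
  plan=[
    {"xyz": [-46.7,-1,0],"twist": [0,0,60],"jaw": 0},
    {"xyz": [-46.7,-1,0],"twist": [0,0,60],"jaw": 0},
    {"xyz": [-46.7,-1,0],"twist": [0,0,60],"jaw": 0},
    {"xyz": [-46.7,-1,0],"twist": [0,0,60],"jaw": 0},
    {"xyz": [-46.7,-1,0],"twist": [0,0,60],"jaw": 0},
    {"xyz": [-46.7,-1,0],"twist": [0,0,60],"jaw": 0},
    {"xyz": [-46.7,-1,0],"twist": [0,0,60],"jaw": 0},
    {"xyz": [-46.7,-1,0],"twist": [0,0,60],"jaw": 0},
    {"xyz": [-46.7,-1,0],"twist": [0,0,60],"jaw": 0},
    {"xyz": [-46.7,-1,0],"twist": [0,0,60],"jaw": 0},
  ],
)

```text
time_s: 2.53
tool_pos: [0.5035, -0.3386, 0.4625]
tool_rot: [-179.9, -0.1, 15.4]
force: [1.4, -1.4, -0.0]
grip_width: 0.0872
grasp_force: 0.0
```

Run:
```python
from h import *
Rd=lambda y:Rn.from_euler('xyz',[180,0,y],degrees=True)
print(env.get_obs()['qpos'],tool()[0],to([.489,-.388,.24],Rd(15)))
```

```text
[ -7.61288129  14.99892949  47.89930652  86.01500269 -11.27010911
  83.94576563 -34.14179025] [ 0.50346983 -0.33864461  0.46253947] (array([-2.71,  4.39,  5.84]), array([-0.1 , -0.1 ,  0.35]))
```

Run:
```python
from h import *
c=snap('wrist','w2')
```

```text
(no output)
```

View pics/w2.png

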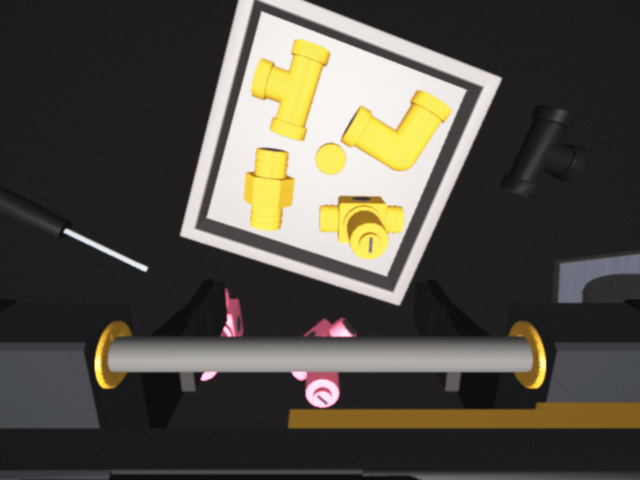

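Run:
```python
from h import *
c=px2w('w2',371,243,.118); a=px2w('w2',319,219,.028);b=px2w('w2',403,220,.028)
d=a-b; print(c,a,b,(a+b)/2,np.linalg.norm(d),np.degrees(np.arctan2(d[1],d[0]))-90)
Rd=lambda y:Rn.from_euler('xyz',[180,0,y],degrees=True)
g=(c+(a+b)/2)/2
print(g,to([g[0],g[1],.17],Rd(15)),to([g[0],g[1],.086],Rd(15)))
```

```text
[ 0.49198576 -0.38800915  0.118     ] [ 0.4778371  -0.34394303  0.028     ] [ 0.50144585 -0.43373392  0.028     ] [ 0.48964147 -0.38883847  0.028     ] 0.09284275789120408 14.731372980784627
[ 0.49081362 -0.38842381  0.073     ] (array([-1.7 ,  3.68, 12.9 ]), array([ 0.29,  0.16, -0.29])) (array([-1.68,  3.63, 21.3 ]), array([ 0.29,  0.16, -0.29]))
```

Call:
servo_tool(
  plan=[
    {"xyz": [-1.7,3.7,4],"twist": [0,0,0],"jaw": 0},
    {"xyz": [-1.7,3.7,8],"twist": [0,0,0],"jaw": 0},
    {"xyz": [-1.7,3.7,11],"twist": [0,0,0],"jaw": 0},
    {"xyz": [-1.7,3.7,12.9],"twist": [0,0,0],"jaw": 0},
    {"xyz": [-1.7,3.7,12.9],"twist": [0,0,0],"jaw": 0},
    {"xyz": [-1.7,3.7,12.9],"twist": [0,0,0],"jaw": 0},
  ],
)

```text
time_s: 3.08
tool_pos: [0.4975, -0.3775, 0.3328]
tool_rot: [-179.9, 0.0, 15.4]
force: [-0.6, 0.4, 0.8]
grip_width: 0.0869
grasp_force: 0.0
```

Run:
```python
from h import *
Rd=lambda y:Rn.from_euler('xyz',[180,0,y],degrees=True)
print(env.get_obs()['qpos'],env.get_obs()['joint_velocities'].round(1),tool()[0],tool()[1].as_euler('xyz',degrees=True),to([.4908,-.3884,.086],Rd(14.7)))
```

```text
[ -1.90047706  22.49437149  46.44483336  93.67050305 -17.0536174
  71.35036709 -26.69824319] [-0.1 -1.7  1.6 -3.4  0.3  0.   0.1] [ 0.49754595 -0.37750778  0.33282343] [-1.79857856e+02  4.77066774e-02  1.53792053e+01] (array([-0.93,  0.89,  8.28]), array([-0.14,  0.05,  0.68]))
```

Call:
servo_tool(
  plan=[
    {"xyz": [-0.9,0.9,1],"twist": [0,0,0],"jaw": 0},
    {"xyz": [-0.9,0.9,2],"twist": [0,0,0],"jaw": 0},
    {"xyz": [-0.9,0.9,2],"twist": [0,0,0],"jaw": 0},
    {"xyz": [-0.9,0.9,2],"twist": [0,0,0],"jaw": 0},
  ],
)

```text
time_s: 3.42
tool_pos: [0.491, -0.3899, 0.3144]
tool_rot: [-180.0, -0.1, 15.3]
force: [-0.1, 0.3, 0.1]
grip_width: 0.0869
grasp_force: 0.0
```

Run:
```python
from h import *
Rd=lambda y:Rn.from_euler('xyz',[180,0,y],degrees=True)
snap('wrist','w3')
print(tool()[0],tool()[1].as_euler('xyz',degrees=True),to([.4908,-.3884,.086],Rd(14.7)))
```

```text
[ 0.49110325 -0.38998794  0.31465591] [ 1.79979405e+02 -9.02282531e-02  1.52830454e+01] (array([ 0.  , -0.16,  6.47]), array([ 0.02, -0.09,  0.58]))
```

View pics/w3.png

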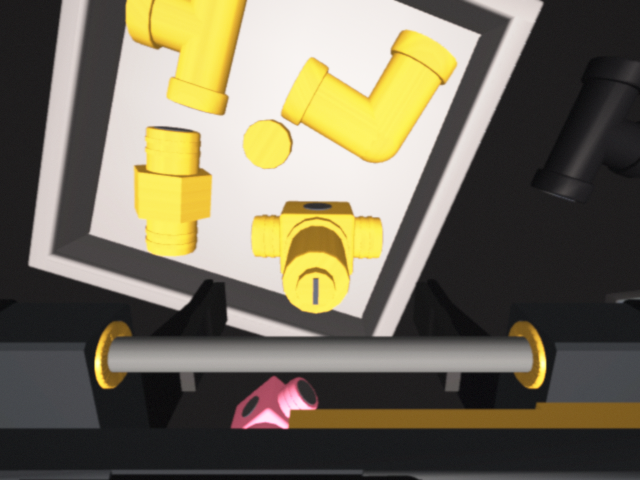

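Run:
```python
from h import *
c=px2w('w3',316,289,.118); a=px2w('w3',251,238,.028);b=px2w('w3',382,238,.028)
d=a-b; print(c,(a+b)/2,np.linalg.norm(d),np.degrees(np.arctan2(d[1],d[0]))-90)
```

```text
[ 0.49115409 -0.38799448  0.118     ] [ 0.48913767 -0.38796245  0.028     ] 0.09447331169047592 15.332035247265352
```

Call:
servo_tool(
  plan=[
    {"xyz": [0,-0.1,2],"twist": [0,0,0.5],"jaw": 0},
    {"xyz": [0,-0.1,4],"twist": [0,0,0.5],"jaw": 0},
    {"xyz": [0,-0.1,5.5],"twist": [0,0,0.5],"jaw": 0},
    {"xyz": [0,-0.1,6.4],"twist": [0,0,0.5],"jaw": 0},
    {"xyz": [0,-0.1,6.4],"twist": [0,0,0.5],"jaw": 0},
    {"xyz": [0,-0.1,6.4],"twist": [0,0,0.5],"jaw": 0.3},
  ],
  newtons=30,
)

```text
time_s: 3.97
tool_pos: [0.4904, -0.3896, 0.2502]
tool_rot: [180.0, -0.0, 14.7]
force: [-0.6, 0.1, 1.0]
grip_width: 0.0843
grasp_force: 0.0
```

Positions agree; close on the bonnet.

Call:
servo_tool(
  plan=[
    {"xyz": [0,0,0],"twist": [0,0,0],"jaw": 1},
    {"xyz": [0,0,0],"twist": [0,0,0],"jaw": 1},
    {"xyz": [0,0,0],"twist": [0,0,0],"jaw": 1},
    {"xyz": [0,0,0],"twist": [0,0,0],"jaw": 1},
    {"xyz": [0,0,0],"twist": [0,0,0],"jaw": 1},
    {"xyz": [0,0,0],"twist": [0,0,0],"jaw": 1},
    {"xyz": [0,0,0],"twist": [0,0,0],"jaw": 1},
    {"xyz": [0,0,0],"twist": [0,0,0],"jaw": 1},
  ],
  newtons=40,
)

```text
time_s: 4.63
tool_pos: [0.49, -0.3893, 0.2496]
tool_rot: [-179.9, -0.0, 14.7]
force: [1.2, -3.2, -6.2]
grip_width: 0.0352
grasp_force: 40.2
```

Call:
servo_tool(
  plan=[
    {"xyz": [0,0,-2],"twist": [0,0,0],"jaw": 1},
    {"xyz": [0,0,-5],"twist": [0,0,0],"jaw": 1},
    {"xyz": [0,0,-9],"twist": [0,0,0],"jaw": 1},
    {"xyz": [0,0,-13],"twist": [0,0,0],"jaw": 1},
    {"xyz": [0,0,-17],"twist": [0,0,0],"jaw": 1},
    {"xyz": [0,0,-21],"twist": [0,0,0],"jaw": 1},
    {"xyz": [0,0,-24],"twist": [0,0,0],"jaw": 1},
    {"xyz": [0,0,-24],"twist": [0,0,0],"jaw": 1},
    {"xyz": [0,0,-24],"twist": [0,0,0],"jaw": 1},
  ],
)

```text
time_s: 5.38
tool_pos: [0.4898, -0.39, 0.4901]
tool_rot: [179.9, -0.1, 14.7]
force: [-0.3, 1.1, -7.3]
grip_width: 0.0355
grasp_force: 39.9
```

Run:
```python
from h import *
Rd=lambda y:Rn.from_euler('xyz',[180,0,y],degrees=True)
print(env.get_obs()['qpos'].round(1),tool()[0],env.get_obs()['force'],env.get_obs()['wrist_torque'],to([.6334,.1010,.325],Rd(71)))
```

```text
[ -1.9  17.9  49.3  80.5 -13.5  87.6 -28.8] [ 0.48980755 -0.39000211  0.49013117] [-0.25447449  1.05814113 -7.27085597] [-0.04202994  0.21661129 -0.01930626] (array([ 26.35, -43.85,   0.09]), array([ 9.00e-02, -3.00e-02, -5.63e+01]))
```

Call:
servo_tool(
  plan=[
    {"xyz": [26.3,-43.8,0],"twist": [0,0,-56],"jaw": 1},
    {"xyz": [26.3,-43.8,0],"twist": [0,0,-56],"jaw": 1},
    {"xyz": [26.3,-43.8,0],"twist": [0,0,-56],"jaw": 1},
    {"xyz": [26.3,-43.8,0],"twist": [0,0,-56],"jaw": 1},
    {"xyz": [26.3,-43.8,0],"twist": [0,0,-56],"jaw": 1},
    {"xyz": [26.3,-43.8,0],"twist": [0,0,-56],"jaw": 1},
    {"xyz": [26.3,-43.8,0],"twist": [0,0,-56],"jaw": 1},
    {"xyz": [26.3,-43.8,0],"twist": [0,0,-56],"jaw": 1},
    {"xyz": [26.3,-43.8,0],"twist": [0,0,-56],"jaw": 1},
    {"xyz": [26.3,-43.8,0],"twist": [0,0,-56],"jaw": 1},
  ],
)

```text
time_s: 6.22
tool_pos: [0.6063, 0.0126, 0.4859]
tool_rot: [-179.7, 0.1, 70.8]
force: [1.2, 0.3, -5.3]
grip_width: 0.0349
grasp_force: 40.0
```

Run:
```python
from h import *
Rd=lambda y:Rn.from_euler('xyz',[180,0,y],degrees=True)
print(env.get_obs()['qpos'].round(1),tool()[0],to([.6334,.1010,.325],Rd(71)))
```

```text
[-28.4  12.4  29.7  83.1  -6.1  86.4 -18.1] [0.6063026  0.01263127 0.48585074] (array([ 9.24, -0.36, -0.33]), array([-0.32,  0.13, -0.25]))
```

Call:
servo_tool(
  plan=[
    {"xyz": [4,-0.3,0],"twist": [0,0,0],"jaw": 1},
    {"xyz": [7,-0.3,0],"twist": [0,0,0],"jaw": 1},
    {"xyz": [7,-0.3,0],"twist": [0,0,0],"jaw": 1},
    {"xyz": [7,-0.3,0],"twist": [0,0,0],"jaw": 1},
    {"xyz": [7,-0.3,0],"twist": [0,0,0],"jaw": 1},
  ],
)

```text
time_s: 6.63
tool_pos: [0.6267, 0.077, 0.4863]
tool_rot: [-179.8, 0.2, 70.7]
force: [-0.2, -0.5, -6.5]
grip_width: 0.0352
grasp_force: 40.0
```

Run:
```python
from h import *
Rd=lambda y:Rn.from_euler('xyz',[180,0,y],degrees=True)
snap('wrist','w4'); 
print(env.get_obs()['qpos'].round(1),tool()[0],tool()[1].as_euler('xyz',degrees=True),to([.6334,.1010,.325],Rd(71)))
```

```text
[-31.4  15.6  28.   79.3  -7.1  87.1 -23.3] [0.62669353 0.075898   0.48726783] [-179.83155017    0.19245104   70.59843557] (array([ 2.59, -0.2 , -0.18]), array([-0.17,  0.19, -0.4 ]))
```

View pics/w4.png

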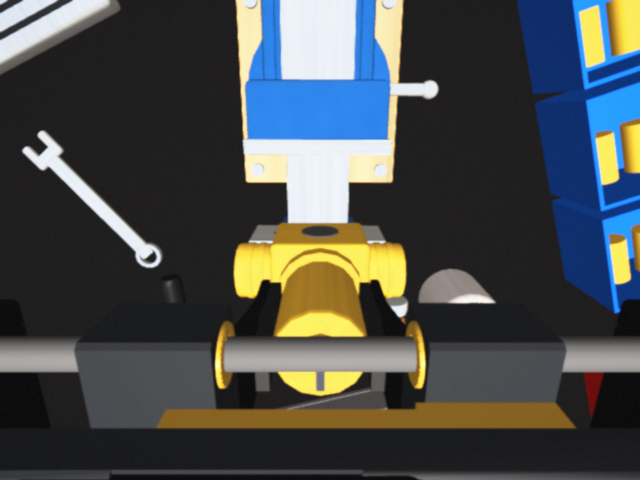

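Run:
```python
from h import *
a=px2w('w4',243,154,.198);b=px2w('w4',391,154,.198); d=a-b
yaw=np.arctan2(d[1],d[0])-np.pi/2; o=(a+b)/2
print(o,np.linalg.norm(d),np.degrees(yaw)); 
R=Rn.from_euler('z',yaw)
for q in [(288,158),(349,158)]: print('bar',R.inv().apply(px2w('w4',*q,.153)-o))
o[2]=0; np.save('o.npy',np.r_[o[:2],yaw])
a=px2w('w4',250,227,.156);print('mov face bottom',R.inv().apply(a-o))
# valve bottom front edge (x+ side of body, top .044 edge (275,224)-(366,224)): height base = tcpz-.164-.0796
p,_=tool(); z=p[2]-.164-.0796; print('valve body + face edge',R.inv().apply(px2w('w4',275,224,z+.044)-o),R.inv().apply(px2w('w4',366,224,z+.044)-o),'grasp',R.inv().apply(p-o))
Rd=lambda y:Rn.from_euler('xyz',[180,0,y],degrees=True)
t=o+R.apply([-.0315,0,0]); print(t)
for h in (.2376,.237,.2336): print(to([t[0],t[1],h],Rd(np.degrees(yaw))))
```

```text
[0.64312196 0.1306579  0.198     ] 0.1005992881736377 70.77345612991456
bar [-0.00762889  0.02356169 -0.045     ]
bar [-0.00762711 -0.02500849 -0.045     ]
mov face bottom [-0.06402014  0.05640979  0.156     ]
valve body + face edge [-0.02396148  0.01915758  0.28766783] [-0.02393209 -0.02433862  0.28766783] grasp [-0.05711556 -0.00252055  0.48726783]
[0.63274888 0.10091485 0.        ]
(array([ 2.59, -0.23,  8.56]), array([-0.17,  0.19, -0.18]))
(array([ 2.59, -0.23,  8.62]), array([-0.17,  0.19, -0.18]))
(array([ 2.59, -0.23,  8.96]), array([-0.17,  0.19, -0.18]))
```

```bash
python3 - <<'E'
from h import *
ox,oy,yaw=np.load('o.npy');o=np.array([ox,oy,0]);R=Rn.from_euler('z',yaw)
p,_=tool(); z=p[2]-.164-.0796
i=lambda u,v,h:R.inv().apply(px2w('w4',u,v,h)-o).round(4)
print('z0',i(275,224,z),i(366,224,z)); print('ports',i(235,268,z+.022),i(406,268,z+.022)); print('cap',i(320,383,z+.112))
pr=lambda x,y,zz:w2px('w4',o+R.apply([x-.0571,y-.0025,z+zz])).round(0)
for q in [(.022,.025,0),(.022,-.025,0),(.022,.025,.044),(.022,-.025,.044),(0,.045,.022),(0,-.045,.022),(0,0,.112)]: print(q,pr(*q))
E
python3 -c "
import cv2;i=cv2.imread('pics/w4.png');cv2.imwrite('pics/w4c.png',cv2.resize(i[200:410,220:420],None,fx=2.8,fy=2.8,interpolation=2))"
```

```text
z0 [-0.0365  0.0246  0.2437] [-0.0364 -0.0296  0.2437]
ports [-0.0557  0.0451  0.2657] [-0.0556 -0.0501  0.2657]
cap [-0.0607 -0.0026  0.3557]
(0.022, 0.025, 0) [278. 222.]
(0.022, -0.025, 0) [363. 222.]
(0.022, 0.025, 0.044) [269. 246.]
(0.022, -0.025, 0.044) [372. 246.]
(0, 0.045, 0.022) [240. 270.]
(0, -0.045, 0.022) [401. 270.]
(0, 0, 0.112) [320. 374.]
```

View pics/w4c.png

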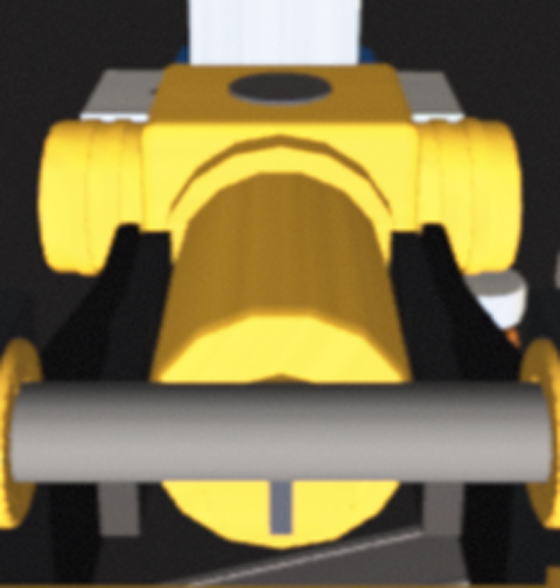

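Call:
servo_tool(
  plan=[
    {"xyz": [2.6,-0.2,0],"twist": [0,0,0],"jaw": 1},
    {"xyz": [2.6,-0.2,1],"twist": [0,0,0],"jaw": 1},
    {"xyz": [2.6,-0.2,2],"twist": [0,0,0],"jaw": 1},
    {"xyz": [2.6,-0.2,2],"twist": [0,0,0],"jaw": 1},
    {"xyz": [2.6,-0.2,2],"twist": [0,0,0],"jaw": 1},
  ],
)

```text
time_s: 7.1
tool_pos: [0.6333, 0.1007, 0.4684]
tool_rot: [-179.9, 0.1, 70.6]
force: [0.0, 0.2, -5.1]
grip_width: 0.0353
grasp_force: 40.0
```

```bash
cat > v.py <<'E'
from h import *
ox,oy,yaw=np.load('o.npy');o=np.array([ox,oy,0]);RV=Rn.from_euler('z',yaw)
V=lambda x,y,z:o+RV.apply([x,y,z])
iV=lambda X:RV.inv().apply(np.array(X)-o)
Rd=Rn.from_euler('xyz',[180,0,np.degrees(yaw)],degrees=True)
E
python3 - <<'E'
from v import *
print(iV(tool()[0]),tool()[1].as_euler('xyz',degrees=True),to(V(-.0315,0,.2376),Rd))
E
```

```text
[-0.03156645 -0.00060468  0.46841215] [-1.79892334e+02  1.21699188e-01  7.05710818e+01] (array([ 0.02, -0.05,  6.68]), array([-0.11,  0.12, -0.2 ]))
```

Call:
servo_tool(
  plan=[
    {"xyz": [0,0,2],"twist": [0,0,0],"jaw": 1},
    {"xyz": [0,0,4],"twist": [0,0,0],"jaw": 1},
    {"xyz": [0,0,5.5],"twist": [0,0,0],"jaw": 1},
    {"xyz": [0,0,6.4],"twist": [0,0,0],"jaw": 1},
    {"xyz": [0,0,6.5],"twist": [0,0,0],"jaw": 1},
    {"xyz": [0,0,6.5],"twist": [0,0,0],"jaw": 1},
  ],
)

```text
time_s: 7.6
tool_pos: [0.6337, 0.1019, 0.4049]
tool_rot: [180.0, 0.0, 70.7]
force: [-0.0, 0.3, -5.7]
grip_width: 0.0356
grasp_force: 40.0
```

Run:
```python
from v import *
print(iV(tool()[0]),tool()[1].as_euler('xyz',degrees=True),to(V(-.0315,0,.2326),Rd))
```

```text
[-0.03024298 -0.00057103  0.40490523] [1.79997066e+02 6.02773964e-03 7.06644510e+01] (array([-0.13, -0.06,  0.83]), array([ 0.  ,  0.01, -0.11]))
```

Call:
servo_tool(
  plan=[
    {"xyz": [-0.1,0,0.3],"twist": [0,0,0],"jaw": 1},
    {"xyz": [-0.1,0,0.6],"twist": [0,0,0],"jaw": 1},
    {"xyz": [-0.1,0,0.8],"twist": [0,0,0],"jaw": 1},
    {"xyz": [-0.1,0,0.8],"twist": [0,0,0],"jaw": 1},
  ],
)

```text
time_s: 7.93
tool_pos: [0.6333, 0.1016, 0.3966]
tool_rot: [-180.0, -0.0, 70.7]
force: [0.1, -0.0, -5.4]
grip_width: 0.0353
grasp_force: 40.0
```

Call:
servo_tool(
  plan=[
    {"xyz": [0,0,0.1],"twist": [0,0,0],"jaw": 1},
    {"xyz": [0,0,0.15],"twist": [0,0,0],"jaw": 1},
    {"xyz": [0,0,0.15],"twist": [0,0,0],"jaw": 1},
  ],
)

```text
time_s: 8.18
tool_pos: [0.6333, 0.1015, 0.3965]
tool_rot: [180.0, -0.0, 70.7]
force: [-2.8, 0.3, 3.5]
grip_width: 0.0356
grasp_force: 40.0
```

Call:
servo_tool(
  plan=[
    {"xyz": [0,0,0],"twist": [0,0,0],"jaw": 0.5},
    {"xyz": [0,0,0],"twist": [0,0,0],"jaw": 0.3},
    {"xyz": [0,0,0],"twist": [0,0,0],"jaw": 0},
    {"xyz": [0,0,0],"twist": [0,0,0],"jaw": 0},
    {"xyz": [0,0,0],"twist": [0,0,0],"jaw": 0},
    {"xyz": [0,0,-2],"twist": [0,0,0],"jaw": 0},
    {"xyz": [0,0,-5],"twist": [0,0,0],"jaw": 0},
    {"xyz": [0,0,-9],"twist": [0,0,0],"jaw": 0},
    {"xyz": [0,0,-13],"twist": [0,0,0],"jaw": 0},
    {"xyz": [0,0,-13],"twist": [0,0,0],"jaw": 0},
  ],
)

```text
time_s: 9.02
tool_pos: [0.6339, 0.1011, 0.5345]
tool_rot: [179.3, -0.4, 70.7]
force: [0.2, -0.1, 1.3]
grip_width: 0.0859
grasp_force: 0.0
```

Run:
```python
from v import *
print(env.get_obs()['qpos'].round(1),iV(tool()[0]),env.get_obs()['force'],to(V(-.09,0,.37),Rd))
```

```text
[-32.3  16.5  27.6  72.9  -7.6  91.6 -25.3] [-0.03096737 -0.00102899  0.53446284] [ 0.19726007 -0.07076717  1.29825968] (array([-5.9, -0.1,  0. ]), array([ 0.69, -0.43, -0.05]))
```

```bash
cat >> v.py <<'E'
RL=Rd*Rn.from_euler('y',40,degrees=True)
zt=RV.inv().apply(RL.apply([0,0,1]))
E
python3 - <<'E'
from v import *
G=np.array([-.186,-.067,.150])-.10*zt
print(G,to(V(*G),RL))
E
```

```text
[-0.25027876 -0.067       0.22660444] (array([-32.6 ,   6.41,  18.05]), array([ 0.68, 39.56,  0.19]))
```

Call:
servo_tool(
  plan=[
    {"xyz": [-4,1,0],"twist": [0.6,5,0],"jaw": 0},
    {"xyz": [-8,2,0],"twist": [0.6,10,0],"jaw": 0},
    {"xyz": [-12,3,0],"twist": [0.6,16,0],"jaw": 0},
    {"xyz": [-16,4,1],"twist": [0.6,22,0],"jaw": 0.1},
    {"xyz": [-20,5,3],"twist": [0.6,28,0],"jaw": 0.2},
    {"xyz": [-24,6,6],"twist": [0.6,34,0],"jaw": 0.3},
    {"xyz": [-28,6.4,9],"twist": [0.6,39.5,0],"jaw": 0.43},
    {"xyz": [-31,6.4,12],"twist": [0.6,39.5,0],"jaw": 0.43},
    {"xyz": [-32.6,6.4,15],"twist": [0.6,39.5,0],"jaw": 0.43},
    {"xyz": [-32.6,6.4,15],"twist": [0.6,39.5,0],"jaw": 0.43},
  ],
)

```text
time_s: 9.85
tool_pos: [0.583, -0.2323, 0.3696]
tool_rot: [-178.8, -39.2, 69.7]
force: [-1.8, 0.7, 0.2]
grip_width: 0.0521
grasp_force: 0.0
```

Run:
```python
from v import *
print(env.get_obs()['qpos'].round(1),iV(tool()[0]),to(V(-.25,-.067,.2266),RL))
```

```text
[  3.6  22.6  33.7  90.6 -49.3  87.7  26.8] [-0.3625527  -0.06276541  0.36958529] (array([-0.54,  0.45,  1.79]), array([-0.5 ,  0.75, -0.84]))
```

Call:
servo_tool(
  plan=[
    {"xyz": [-0.4,0.4,1],"twist": [0,0,0],"jaw": 0.43},
    {"xyz": [-0.4,0.4,1.6],"twist": [0,0.5,-0.5],"jaw": 0.43},
    {"xyz": [-0.4,0.4,1.6],"twist": [0,0.5,-0.5],"jaw": 0.43},
  ],
)

```text
time_s: 10.1
tool_pos: [0.5934, -0.219, 0.3595]
tool_rot: [-179.7, -40.1, 71.3]
force: [0.5, 1.0, 0.5]
grip_width: 0.0501
grasp_force: 0.0
```

Run:
```python
from v import *
w=snap('wrist','w5')['img'];s=snap('side','s5')['img']
print(iV(tool()[0]),to(V(-.186,-.067,.15),RL))
m=np.hstack([cv2.resize(w[40:440,80:560],(480,400)),cv2.resize(s[160:280,310:406],(320,400),interpolation=2)])
cv2.imwrite('pics/m5.png',m[:,:,::-1])
```

```text
[-0.34718733 -0.06827184  0.36133353] (array([-1.25, -0.04, 10.15]), array([-0.58, -0.07,  0.48]))
```

View pics/m5.png

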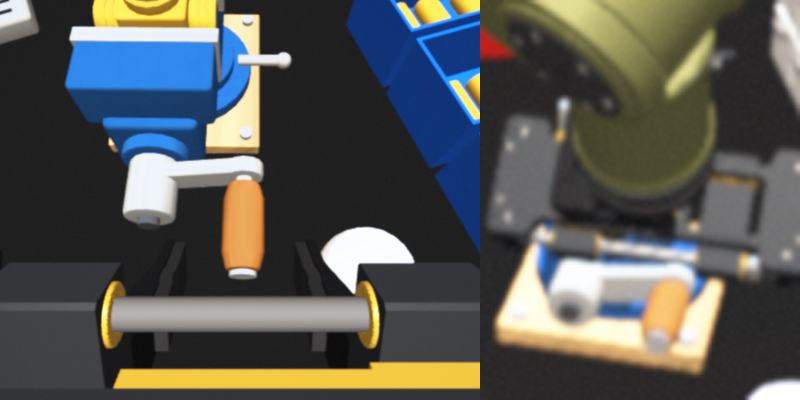

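```bash
cat >> v.py <<'E'
def tri(*obs):
    P=[];uv=[]
    for f,u,v in obs:
        c=load(f);P.append(c['camera_matrix']@np.c_[c['R'],c['t']]);uv.append(np.array([u,v],float))
    X=cv2.triangulatePoints(P[0],P[1],uv[0].reshape(2,1),uv[1].reshape(2,1)).ravel();X=X[:3]/X[3]
    return X,[(w2px(f,X)-[u,v]).round(1) for f,u,v in obs]
E
python3 - <<'E'
from v import *
for n,w,s in(('out',(322,313),(363.1,263)),('in',(323,218),(367.6,244)),('hub',(229,257),(337,251))):
    X,r=tri(('w5',*w),('s5',*s)); x=iV(X);print(n,x.round(4),r,np.degrees(np.arctan2(-x[1],x[2]-.13)),np.hypot(x[1],x[2]-.13))
E
```

```text
out [-0.217  -0.0688  0.137 ] [array([ 1.6, -0.2]), array([-0.3, -0. ])] 84.15650903761012 0.06919542230937525
in [-0.1513 -0.0683  0.1473] [array([ 0.8, -0.1]), array([-0.1,  0. ])] 75.74589065668269 0.07043596942720763
hub [-0.1761  0.0002  0.1313] [array([0.4, 0. ]), array([-0.1, -0. ])] -8.021275978881482 0.0013470646427845964
```

Run:
```python
from v import *
print(to(V(-.184,-.0688,.142),RL))
```

```text
(array([-1.61,  0.15, 10.89]), array([-0.58, -0.07,  0.48]))
```

Call:
servo_tool(
  plan=[
    {"xyz": [-1.6,0.1,2],"twist": [-0.5,0,0.5],"jaw": 0.43},
    {"xyz": [-1.6,0.1,5],"twist": [-0.5,0,0.5],"jaw": 0.43},
    {"xyz": [-1.6,0.1,8],"twist": [-0.5,0,0.5],"jaw": 0.43},
    {"xyz": [-1.6,0.1,10],"twist": [-0.5,0,0.5],"jaw": 0.43},
    {"xyz": [-1.6,0.1,10.9],"twist": [-0.5,0,0.5],"jaw": 0.43},
    {"xyz": [-1.6,0.1,10.9],"twist": [-0.5,0,0.5],"jaw": 0.43},
    {"xyz": [-1.6,0.1,10.9],"twist": [-0.5,0,0.5],"jaw": 0.43},
  ],
)

```text
time_s: 10.78
tool_pos: [0.6117, -0.167, 0.2678]
tool_rot: [-179.9, -40.0, 70.6]
force: [-0.4, -0.7, 0.3]
grip_width: 0.0494
grasp_force: 0.0
```

Run:
```python
from v import *
print(env.get_obs()['qpos'].round(1),env.get_obs()['force'],iV(tool()[0]),to(V(-.184,-.0688,.142),RL))
w=snap('wrist','w6')['img'];s=snap('side','s6')['img']
m=np.hstack([cv2.resize(w[40:440,80:560],(480,400)),cv2.resize(s[160:280,310:406],(320,400),interpolation=2)])
cv2.imwrite('pics/m6.png',m[:,:,::-1])
```

```text
[  0.   27.2  30.   97.  -54.8  76.6  31. ] [-0.40428351 -0.73203773  0.29119237] [-0.29140086 -0.06839262  0.26783507] (array([0.14, 0.04, 0.14]), array([ 0.03, -0.01, -0.12]))
```

View pics/m6.png

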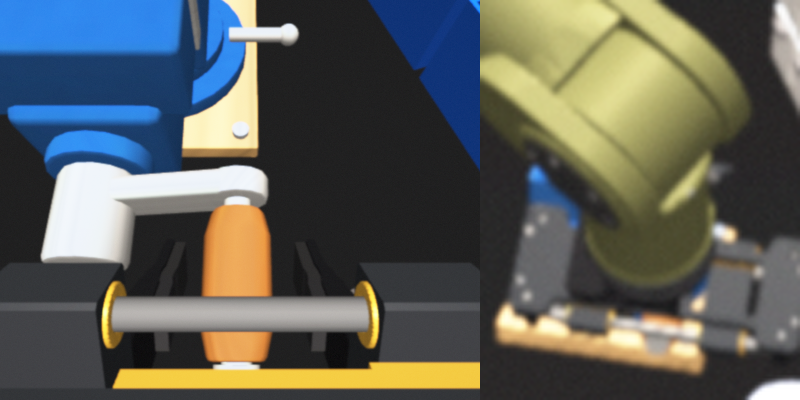

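Call:
servo_tool(
  plan=[
    {"xyz": [0.1,0,0.1],"twist": [0,0,0],"jaw": 0.8},
    {"xyz": [0.1,0,0.1],"twist": [0,0,0],"jaw": 0.8},
    {"xyz": [0.1,0,0.1],"twist": [0,0,0],"jaw": 0.8},
    {"xyz": [0.1,0,0.1],"twist": [0,0,0],"jaw": 0.8},
    {"xyz": [0.1,0,0.1],"twist": [0,0,0],"jaw": 0.8},
  ],
  newtons=35,
)

```text
time_s: 11.3
tool_pos: [0.6111, -0.1661, 0.2664]
tool_rot: [-179.7, -40.0, 70.4]
force: [-4.2, 0.8, 1.8]
grip_width: 0.028
grasp_force: 35.0
```

```bash
cat > c.py <<'E'
from v import *
import sys
# crank rows: from commanded tool pose at th0 -> th0+steps ; offsets in tool axes (cm)
def rows(th0,step,n=10,corr=(0,0,0)):
    _,R=tool(); out=[]
    for k in range(1,n+1):
        a,b=np.radians(th0),np.radians(th0+k*step)
        d=np.array([.006*k*step/360,-.07*(np.sin(b)-np.sin(a)),.07*(np.cos(b)-np.cos(a))])+np.array(corr)*k/n
        out.append((R.inv().apply(RV.apply(d))*100).round(1).tolist())
    return out
def st(th):
    s=env.get_obs(); F=RV.inv().apply(s['force']);p=iV(s['tool_pos'])+.164*RV.inv().apply(tool()[1].apply([0,0,1]))
    a=np.radians(th); t=np.array([0,-np.cos(a),-np.sin(a)]);r=np.array([0,-np.sin(a),np.cos(a)])
    print('t',s['time_s'],'F',F.round(1),'tan',(-F@t).round(1),'rad',(F@r).round(1),'gp',p.round(4),'th',np.degrees(np.arctan2(-p[1],p[2]-.13)).round(1),'r',np.hypot(p[1],p[2]-.13).round(4),'w',s['grip_width'].round(4),s['qpos'].round(0),'tor',RV.inv().apply(s['wrist_torque']).round(2))
if __name__=='__main__':
    st(float(sys.argv[1])); print(rows(*map(float,sys.argv[1:3])))
E
python3 c.py 80 12
```

```text
Traceback (most recent call last):
  File "c.py", line 16, in <module>
    st(float(sys.argv[1])); print(rows(*map(float,sys.argv[1:3])))
    ~~^^^^^^^^^^^^^^^^^^^^
  File "c.py", line 14, in st
    print('t',s['time_s'],'F',F.round(1),'tan',(-F@t).round(1),'rad',(F@r).round(1),'gp',p.round(4),'th',np.degrees(np.arctan2(-p[1],p[2]-.13)).round(1),'r',np.hypot(p[1],p[2]-.13).round(4),'w',s['grip_width'].round(4),s['qpos'].round(0),'tor',RV.inv().apply(s['wrist_torque']).round(2))
                                                                                                                                                                                                  ^^^^^^^^^^^^^^^^^^^^^
AttributeError: 'float' object has no attribute 'round'
```

```bash
sed -i "s/s\['grip_width'\].round(4)/round(float(s['grip_width']),4)/" c.py; python3 c.py 80 8
```

```text
t 11.3 F [-0.6  4.2  1.8] tan 2.5 rad -3.8 gp [-0.1853 -0.0673  0.1408] th 80.9 r 0.0681 w 0.028 [  0.  27.  30.  97. -55.  77.  31.] tor [0.56 0.95 0.39]
[[-0.6, 0.1, 0.8], [-1.2, 0.1, 1.5], [-1.8, -0.1, 2.3], [-2.4, -0.4, 3.0], [-3.0, -0.8, 3.7], [-3.5, -1.4, 4.3], [-4.0, -2.0, 4.9], [-4.4, -2.8, 5.3], [-4.7, -3.6, 5.7], [-4.9, -4.5, 6.1]]
```

Call:
servo_tool(
  plan=[
    {"xyz": [-0.6,0.1,0.8],"twist": [0,0,0],"jaw": 0.8},
    {"xyz": [-1.2,0.1,1.5],"twist": [0,0,0],"jaw": 0.8},
    {"xyz": [-1.8,-0.1,2.3],"twist": [0,0,0],"jaw": 0.8},
    {"xyz": [-2.4,-0.4,3.0],"twist": [0,0,0],"jaw": 0.8},
    {"xyz": [-3.0,-0.8,3.7],"twist": [0,0,0],"jaw": 0.8},
    {"xyz": [-3.5,-1.4,4.3],"twist": [0,0,0],"jaw": 0.8},
    {"xyz": [-4.0,-2.0,4.9],"twist": [0,0,0],"jaw": 0.8},
  ],
)

```text
time_s: 11.88
tool_pos: [0.5926, -0.1588, 0.2042]
tool_rot: [-179.8, -40.1, 70.5]
force: [-7.0, -3.2, 13.3]
grip_width: 0.0279
grasp_force: 35.0
```

```bash
python3 c.py 136 8
```

```text
t 11.8833 F [-5.3  5.5 13.3] tan 5.3 rad -13.5 gp [-0.1842 -0.0476  0.0789] th 137.0 r 0.0699 w 0.0279 [  1.  30.  29. 102. -58.  72.  37.] tor [ 1.09 -0.22  0.93]
[[-0.4, -0.7, 0.5], [-0.7, -1.6, 0.9], [-1.0, -2.5, 1.2], [-1.1, -3.4, 1.4], [-1.2, -4.4, 1.5], [-1.2, -5.3, 1.5], [-1.1, -6.3, 1.4], [-0.9, -7.3, 1.2], [-0.7, -8.1, 1.0], [-0.3, -9.0, 0.6]]
```

```bash
python3 -c "
from c import *
print(rows(136,12,10,(0,.001,.002)))"
```

```text
[[-0.6, -1.2, 0.7], [-0.9, -2.5, 1.2], [-1.2, -3.9, 1.4], [-1.2, -5.4, 1.5], [-1.0, -6.8, 1.3], [-0.6, -8.2, 0.9], [-0.0, -9.4, 0.2], [0.7, -10.5, -0.6], [1.5, -11.2, -1.5], [2.4, -11.8, -2.6]]
```

Call:
servo_tool(
  plan=[
    {"xyz": [-0.6,-1.2,0.6],"twist": [0,0,0],"jaw": 0.8},
    {"xyz": [-0.8,-2.5,1.0],"twist": [0,0,0],"jaw": 0.8},
    {"xyz": [-1.0,-3.9,1.3],"twist": [0,0,0],"jaw": 0.8},
    {"xyz": [-1.1,-5.4,1.4],"twist": [0,0,0],"jaw": 0.8},
    {"xyz": [-0.9,-6.8,1.2],"twist": [0,0,0],"jaw": 0.8},
    {"xyz": [-0.6,-8.2,0.8],"twist": [0,0,0],"jaw": 0.8},
    {"xyz": [0,-9.4,0.2],"twist": [0,0,0],"jaw": 0.8},
    {"xyz": [0.7,-10.5,-0.6],"twist": [0,0,0],"jaw": 0.8},
    {"xyz": [1.5,-11.2,-1.5],"twist": [0,0,0],"jaw": 0.8},
    {"xyz": [2.4,-11.8,-2.6],"twist": [0,0,0],"jaw": 0.8},
  ],
)

```text
time_s: 12.72
tool_pos: [0.4823, -0.1173, 0.2383]
tool_rot: [-179.8, -39.9, 70.4]
force: [9.0, 1.9, -5.9]
grip_width: 0.0279
grasp_force: 35.0
```

```bash
python3 c.py 256 12
```

```text
t 12.7167 F [ 4.8 -7.9 -5.9] tan 7.7 rad -6.2 gp [-0.1818  0.07    0.1126] th -104.0 r 0.0721 w 0.0279 [ -3.  14.  31. 118. -51.  68.  35.] tor [-1.18  0.78 -1.09]
[[0.9, -0.2, -1.1], [1.9, -0.1, -2.2], [2.8, 0.3, -3.3], [3.7, 1.0, -4.2], [4.4, 1.9, -5.1], [5.0, 3.1, -5.8], [5.4, 4.4, -6.2], [5.7, 5.8, -6.5], [5.7, 7.3, -6.5], [5.6, 8.7, -6.3]]
```

```bash
python3 -c "
from c import *
print(rows(256,15,10,(0,-.0015,0)))"
```

```text
[[1.2, -0.2, -1.4], [2.4, 0.1, -2.7], [3.5, 0.8, -4.0], [4.4, 2.0, -5.1], [5.1, 3.5, -5.9], [5.6, 5.2, -6.4], [5.8, 7.0, -6.5], [5.6, 8.8, -6.3], [5.2, 10.5, -5.7], [4.5, 12.0, -4.8]]
```

Call:
servo_tool(
  plan=[
    {"xyz": [1.2,-0.1,-1.4],"twist": [0,0,0],"jaw": 0.8},
    {"xyz": [2.4,0.2,-2.7],"twist": [0,0,0],"jaw": 0.8},
    {"xyz": [3.5,0.9,-4.0],"twist": [0,0,0],"jaw": 0.8},
    {"xyz": [4.4,2.1,-5.1],"twist": [0,0,0],"jaw": 0.8},
    {"xyz": [5.1,3.5,-5.9],"twist": [0,0,0],"jaw": 0.8},
    {"xyz": [5.6,5.2,-6.4],"twist": [0,0,0],"jaw": 0.8},
    {"xyz": [5.8,7.0,-6.5],"twist": [0,0,0],"jaw": 0.8},
    {"xyz": [5.6,8.8,-6.3],"twist": [0,0,0],"jaw": 0.8},
    {"xyz": [5.2,10.5,-5.7],"twist": [0,0,0],"jaw": 0.8},
    {"xyz": [4.5,12.0,-4.8],"twist": [0,0,0],"jaw": 0.8},
  ],
)

```text
time_s: 13.55
tool_pos: [0.5962, -0.1548, 0.3033]
tool_rot: [-179.5, -39.9, 70.4]
force: [-9.8, -0.2, -1.4]
grip_width: 0.0283
grasp_force: 35.0
```

```bash
python3 -c "
from c import *
st(406)
for c in ((0,0,0),(0,.0015,0),(0,.0015,-.0015),(0,.0015,.0015)): print(c,rows(406,15,10,c))"
```

```text
t 13.55 F [-3.4  9.2 -1.4] tan 5.4 rad -7.5 gp [-0.1797 -0.049   0.1775] th 45.9 r 0.0682 w 0.0283 [ -2.  23.  31.  98. -52.  78.  28.] tor [1.53 1.63 1.28]
(0, 0, 0) [[-0.9, 1.1, 1.1], [-2.0, 1.8, 2.5], [-3.1, 2.0, 3.9], [-4.3, 1.7, 5.3], [-5.3, 1.0, 6.6], [-6.2, -0.1, 7.7], [-6.9, -1.6, 8.5], [-7.3, -3.3, 9.1], [-7.5, -5.1, 9.3], [-7.3, -6.9, 9.1]]
(0, 0.0015, 0) [[-0.9, 1.1, 1.1], [-2.0, 1.7, 2.5], [-3.1, 2.0, 3.9], [-4.3, 1.7, 5.3], [-5.3, 0.9, 6.6], [-6.2, -0.2, 7.7], [-6.9, -1.7, 8.5], [-7.3, -3.4, 9.1], [-7.5, -5.2, 9.3], [-7.3, -7.0, 9.1]]
(0, 0.0015, -0.0015) [[-0.9, 1.1, 1.1], [-2.0, 1.7, 2.5], [-3.2, 2.0, 3.9], [-4.3, 1.7, 5.3], [-5.4, 0.9, 6.6], [-6.3, -0.2, 7.8], [-7.0, -1.7, 8.6], [-7.4, -3.4, 9.2], [-7.5, -5.2, 9.4], [-7.4, -7.0, 9.2]]
(0, 0.0015, 0.0015) [[-0.9, 1.1, 1.1], [-2.0, 1.7, 2.4], [-3.1, 1.9, 3.8], [-4.2, 1.7, 5.2], [-5.3, 0.9, 6.5], [-6.2, -0.2, 7.6], [-6.9, -1.7, 8.5], [-7.3, -3.4, 9.0], [-7.4, -5.2, 9.2], [-7.2, -7.0, 9.0]]
```

Call:
servo_tool(
  plan=[
    {"xyz": [-0.9,1.0,1.1],"twist": [0,0,0],"jaw": 0.8},
    {"xyz": [-2.0,1.6,2.4],"twist": [0,0,0],"jaw": 0.8},
    {"xyz": [-3.1,1.8,3.8],"twist": [0,0,0],"jaw": 0.8},
    {"xyz": [-4.2,1.6,5.2],"twist": [0,0,0],"jaw": 0.8},
    {"xyz": [-5.3,0.9,6.5],"twist": [0,0,0],"jaw": 0.8},
    {"xyz": [-6.2,-0.2,7.6],"twist": [0,0,0],"jaw": 0.8},
    {"xyz": [-6.9,-1.7,8.5],"twist": [0,0,0],"jaw": 0.8},
    {"xyz": [-7.3,-3.4,9.0],"twist": [0,0,0],"jaw": 0.8},
    {"xyz": [-7.4,-5.2,9.2],"twist": [0,0,0],"jaw": 0.8},
    {"xyz": [-7.2,-7.0,9.0],"twist": [0,0,0],"jaw": 0.8},
  ],
)

```text
time_s: 14.38
tool_pos: [0.5312, -0.1288, 0.1873]
tool_rot: [-179.9, -39.8, 70.3]
force: [3.9, -3.6, 0.2]
grip_width: 0.028
grasp_force: 35.0
```

```bash
python3 -c "
from c import *
st(556)
for c in ((0,0,0),(0,-.0015,.0015),(0,-.0015,-.0015)): print(c,rows(556,15,10,c))"
```

```text
t 14.3833 F [-2.1 -4.9  0.2] tan 4.6 rad -1.5 gp [-0.1769  0.0197  0.0612] th -164.0 r 0.0715 w 0.028 [ -1.  24.  29. 112. -57.  67.  40.] tor [-0.99  1.26 -0.76]
(0, 0, 0) [[0.5, -1.7, -0.6], [1.2, -3.1, -1.4], [2.2, -4.2, -2.5], [3.3, -4.9, -3.8], [4.4, -5.1, -5.2], [5.6, -4.8, -6.6], [6.7, -4.1, -7.8], [7.7, -2.9, -8.9], [8.4, -1.5, -9.7], [8.8, 0.2, -10.2]]
(0, -0.0015, 0.0015) [[0.5, -1.7, -0.6], [1.2, -3.1, -1.4], [2.2, -4.2, -2.6], [3.3, -4.8, -3.9], [4.5, -5.0, -5.3], [5.7, -4.7, -6.6], [6.8, -4.0, -7.9], [7.7, -2.8, -9.0], [8.5, -1.3, -9.8], [8.9, 0.4, -10.3]]
(0, -0.0015, -0.0015) [[0.5, -1.7, -0.5], [1.2, -3.1, -1.4], [2.1, -4.2, -2.5], [3.2, -4.8, -3.8], [4.4, -5.0, -5.1], [5.6, -4.7, -6.5], [6.7, -4.0, -7.8], [7.6, -2.8, -8.8], [8.3, -1.3, -9.6], [8.7, 0.4, -10.1]]
```

Call:
servo_tool(
  plan=[
    {"xyz": [0.5,-1.7,-0.6],"twist": [0,0,0],"jaw": 0.8},
    {"xyz": [1.2,-3.1,-1.4],"twist": [0,0,0],"jaw": 0.8},
    {"xyz": [2.2,-4.1,-2.5],"twist": [0,0,0],"jaw": 0.8},
    {"xyz": [3.2,-4.8,-3.8],"twist": [0,0,0],"jaw": 0.8},
    {"xyz": [4.4,-5.0,-5.2],"twist": [0,0,0],"jaw": 0.8},
    {"xyz": [5.6,-4.7,-6.6],"twist": [0,0,0],"jaw": 0.8},
    {"xyz": [6.7,-4.0,-7.8],"twist": [0,0,0],"jaw": 0.8},
    {"xyz": [7.6,-2.8,-8.9],"twist": [0,0,0],"jaw": 0.8},
    {"xyz": [8.4,-1.3,-9.7],"twist": [0,0,0],"jaw": 0.8},
    {"xyz": [8.8,0.4,-10.2],"twist": [0,0,0],"jaw": 0.8},
  ],
)

```text
time_s: 15.22
tool_pos: [0.5349, -0.1278, 0.323]
tool_rot: [-179.5, -39.9, 70.4]
force: [-3.2, 1.4, -8.6]
grip_width: 0.0278
grasp_force: 35.0
```

```bash
python3 -c "
from c import *
st(706)
for c in ((0,0,0),(0,.001,-.0015)): print(c,rows(706,15,10,c))"
```

```text
t 15.2167 F [ 0.2  3.5 -8.6] tan 5.4 rad -7.5 gp [-0.1744  0.0179  0.1972] th -14.9 r 0.0696 w 0.0278 [ -5.  13.  31. 107. -48.  75.  26.] tor [0.71 2.   0.41]
(0, 0, 0) [[0.2, 1.8, -0.2], [0.0, 3.6, 0.1], [-0.4, 5.3, 0.6], [-1.1, 6.7, 1.5], [-2.0, 7.8, 2.7], [-3.1, 8.5, 4.0], [-4.3, 8.7, 5.4], [-5.4, 8.5, 6.8], [-6.5, 7.8, 8.1], [-7.4, 6.6, 9.2]]
(0, 0.001, -0.0015) [[0.2, 1.8, -0.1], [-0.0, 3.6, 0.1], [-0.5, 5.3, 0.7], [-1.2, 6.7, 1.6], [-2.1, 7.8, 2.7], [-3.2, 8.5, 4.0], [-4.3, 8.7, 5.5], [-5.5, 8.4, 6.9], [-6.5, 7.7, 8.2], [-7.5, 6.5, 9.3]]
```

Call:
servo_tool(
  plan=[
    {"xyz": [0.1,1.8,0],"twist": [0,0,0],"jaw": 0.8},
    {"xyz": [-0.1,3.6,0.2],"twist": [0,0,0],"jaw": 0.8},
    {"xyz": [-0.5,5.2,0.7],"twist": [0,0,0],"jaw": 0.8},
    {"xyz": [-1.2,6.6,1.6],"twist": [0,0,0],"jaw": 0.8},
    {"xyz": [-2.1,7.7,2.7],"twist": [0,0,0],"jaw": 0.8},
    {"xyz": [-3.2,8.4,4.0],"twist": [0,0,0],"jaw": 0.8},
    {"xyz": [-4.3,8.6,5.4],"twist": [0,0,0],"jaw": 0.8},
    {"xyz": [-5.4,8.4,6.8],"twist": [0,0,0],"jaw": 0.8},
    {"xyz": [-6.5,7.7,8.1],"twist": [0,0,0],"jaw": 0.8},
    {"xyz": [-7.4,6.5,9.2],"twist": [0,0,0],"jaw": 0.8},
  ],
)

```text
time_s: 16.05
tool_pos: [0.5972, -0.1475, 0.2048]
tool_rot: [-179.7, -40.1, 70.4]
force: [-5.8, -2.9, 12.3]
grip_width: 0.0282
grasp_force: 35.0
```

```bash
python3 -c "
from c import *
st(856)
for c in ((0,0,0),(0,0.001,.0015)): print(c,rows(856,15,10,c))"
```

```text
t 16.05 F [-4.7  4.5 12.3] tan 5.2 rad -12.0 gp [-0.1722 -0.0481  0.0793] th 136.5 r 0.0698 w 0.0282 [ -0.  30.  28. 102. -58.  71.  36.] tor [ 0.9  -0.02  0.77]
(0, 0, 0) [[-0.7, -1.5, 0.8], [-1.1, -3.2, 1.4], [-1.2, -5.0, 1.6], [-1.0, -6.8, 1.4], [-0.6, -8.5, 0.8], [0.2, -9.9, -0.0], [1.1, -11.0, -1.1], [2.2, -11.7, -2.4], [3.4, -11.9, -3.8], [4.6, -11.6, -5.2]]
(0, 0.001, 0.0015) [[-0.7, -1.5, 0.8], [-1.1, -3.2, 1.4], [-1.2, -5.0, 1.5], [-1.0, -6.8, 1.3], [-0.5, -8.5, 0.8], [0.2, -10.0, -0.1], [1.2, -11.1, -1.2], [2.3, -11.7, -2.5], [3.5, -12.0, -3.9], [4.7, -11.7, -5.3]]
```

Call:
servo_tool(
  plan=[
    {"xyz": [-0.6,-1.5,0.7],"twist": [0,0,0],"jaw": 0.8},
    {"xyz": [-0.9,-3.2,1.2],"twist": [0,0,0],"jaw": 0.8},
    {"xyz": [-1.0,-5.0,1.4],"twist": [0,0,0],"jaw": 0.8},
    {"xyz": [-0.9,-6.8,1.2],"twist": [0,0,0],"jaw": 0.8},
    {"xyz": [-0.5,-8.5,0.7],"twist": [0,0,0],"jaw": 0.8},
    {"xyz": [0.2,-9.9,-0.1],"twist": [0,0,0],"jaw": 0.8},
    {"xyz": [1.2,-11.0,-1.2],"twist": [0,0,0],"jaw": 0.8},
    {"xyz": [2.2,-11.6,-2.4],"twist": [0,0,0],"jaw": 0.8},
    {"xyz": [3.4,-11.8,-3.8],"twist": [0,0,0],"jaw": 0.8},
    {"xyz": [4.6,-11.5,-5.2],"twist": [0,0,0],"jaw": 0.8},
  ],
)

```text
time_s: 16.88
tool_pos: [0.4882, -0.106, 0.2735]
tool_rot: [-179.4, -39.9, 70.3]
force: [2.7, 3.0, -8.7]
grip_width: 0.0281
grasp_force: 35.0
```

```bash
python3 -c "
from c import *
st(1006)
for c in ((0,0,0),): print(c,rows(1006,10,10,c))
c=snap('wrist','w7')['img'];cv2.imwrite('pics/w7s.png',c[:300,100:540,::-1])"
```

```text
t 16.8833 F [ 3.7 -1.6 -8.7] tan 7.9 rad -3.9 gp [-0.1693  0.0692  0.1477] th -75.6 r 0.0714 w 0.0281 [ -5.  10.  31. 116. -49.  70.  30.] tor [-0.2   1.5  -0.32]
(0, 0, 0) [[0.7, 0.4, -0.9], [1.4, 1.0, -1.7], [2.0, 1.8, -2.4], [2.6, 2.8, -2.9], [3.0, 3.8, -3.4], [3.2, 5.0, -3.7], [3.4, 6.2, -3.8], [3.4, 7.4, -3.8], [3.2, 8.6, -3.6], [3.0, 9.8, -3.3]]
```

Call:
servo_tool(
  plan=[
    {"xyz": [0.7,0.4,-0.9],"twist": [0,0,0],"jaw": 0.8},
    {"xyz": [1.4,1.0,-1.7],"twist": [0,0,0],"jaw": 0.8},
    {"xyz": [2.0,1.8,-2.4],"twist": [0,0,0],"jaw": 0.8},
    {"xyz": [2.6,2.8,-2.9],"twist": [0,0,0],"jaw": 0.8},
    {"xyz": [2.9,3.8,-3.3],"twist": [0,0,0],"jaw": 0.8},
    {"xyz": [3.1,5.0,-3.6],"twist": [0,0,0],"jaw": 0.8},
    {"xyz": [3.3,6.2,-3.7],"twist": [0,0,0],"jaw": 0.8},
    {"xyz": [3.3,7.4,-3.7],"twist": [0,0,0],"jaw": 0.8},
    {"xyz": [3.1,8.6,-3.5],"twist": [0,0,0],"jaw": 0.8},
    {"xyz": [2.9,9.7,-3.2],"twist": [0,0,0],"jaw": 0.8},
  ],
)

```text
time_s: 17.77
tool_pos: [0.5824, -0.1377, 0.3172]
tool_rot: [-179.5, -40.0, 70.4]
force: [-7.7, 2.4, -4.6]
grip_width: 0.0274
grasp_force: 35.0
```

```bash
python3 -c "
from c import *
st(1106)
for c in ((0,0,0),): print(c,rows(1106,8,6,c))"
```

```text
t 17.7667 F [-0.3  8.  -4.6] tan 5.2 rad -7.6 gp [-0.168  -0.0302  0.1915] th 26.2 r 0.0685 w 0.0274 [ -3.  19.  31. 100. -51.  77.  26.] tor [1.39 1.59 1.09]
(0, 0, 0) [[-0.3, 0.8, 0.4], [-0.7, 1.6, 0.8], [-1.1, 2.3, 1.4], [-1.6, 2.9, 2.0], [-2.1, 3.3, 2.7], [-2.7, 3.7, 3.4]]
```

Call:
servo_tool(
  plan=[
    {"xyz": [-0.3,0.7,0.4],"twist": [0,0,0],"jaw": 0.8},
    {"xyz": [-0.7,1.5,0.8],"twist": [0,0,0],"jaw": 0.8},
    {"xyz": [-1.1,2.2,1.4],"twist": [0,0,0],"jaw": 0.8},
    {"xyz": [-1.6,2.7,2.0],"twist": [0,0,0],"jaw": 0.8},
    {"xyz": [-2.1,3.1,2.7],"twist": [0,0,0],"jaw": 0.8},
    {"xyz": [-2.7,3.5,3.4],"twist": [0,0,0],"jaw": 0.8},
  ],
)

```text
time_s: 18.27
tool_pos: [0.6156, -0.1488, 0.2746]
tool_rot: [-179.6, -40.0, 70.5]
force: [-8.9, 0.8, 2.1]
grip_width: 0.028
grasp_force: 35.0
```

```bash
python3 -c "
from c import *
st(1154)
for c in ((0,0,0),): print(c,rows(1154,6,6,c))"
```

```text
t 18.2667 F [-2.2  8.6  2.1] tan 4.4 rad -7.7 gp [-0.1674 -0.0656  0.149 ] th 73.9 r 0.0683 w 0.028 [ -2.  26.  30.  97. -55.  76.  29.] tor [1.5  0.85 1.23]
(0, 0, 0) [[-0.5, 0.2, 0.6], [-0.9, 0.3, 1.1], [-1.4, 0.3, 1.7], [-1.8, 0.2, 2.2], [-2.3, 0.1, 2.8], [-2.7, -0.1, 3.3]]
```

Call:
servo_tool(
  plan=[
    {"xyz": [-0.5,0.1,0.6],"twist": [0,0,0],"jaw": 0.8},
    {"xyz": [-0.9,0.2,1.1],"twist": [0,0,0],"jaw": 0.8},
    {"xyz": [-1.4,0.2,1.7],"twist": [0,0,0],"jaw": 0.8},
    {"xyz": [-1.8,0.1,2.2],"twist": [0,0,0],"jaw": 0.8},
    {"xyz": [-2.3,-0.1,2.8],"twist": [0,0,0],"jaw": 0.8},
    {"xyz": [-2.7,-0.3,3.3],"twist": [0,0,0],"jaw": 0.8},
  ],
)

```text
time_s: 18.77
tool_pos: [0.6145, -0.1481, 0.2342]
tool_rot: [179.9, -40.1, 70.6]
force: [-2.6, -2.0, 7.2]
grip_width: 0.0279
grasp_force: 35.0
```

```bash
python3 -c "
from c import *
st(1190)
for c in ((0,0,0),): print(c,rows(1190,5,6,c))"
```

```text
t 18.7667 F [-2.7  1.8  7.2] tan 6.2 rad -4.2 gp [-0.1669 -0.0655  0.1088] th 108.0 r 0.0688 w 0.0279 [ -1.  29.  29.  99. -57.  73.  33.] tor [0.37 0.16 0.27]
(0, 0, 0) [[-0.4, -0.2, 0.4], [-0.7, -0.5, 0.9], [-1.0, -0.8, 1.3], [-1.3, -1.2, 1.6], [-1.6, -1.6, 2.0], [-1.9, -2.1, 2.3]]
```

Call:
servo_tool(
  plan=[
    {"xyz": [-0.4,-0.2,0.4],"twist": [0,0,0],"jaw": 0.8},
    {"xyz": [-0.7,-0.5,0.8],"twist": [0,0,0],"jaw": 0.8},
    {"xyz": [-1.0,-0.8,1.2],"twist": [0,0,0],"jaw": 0.8},
    {"xyz": [-1.3,-1.2,1.6],"twist": [0,0,0],"jaw": 0.8},
    {"xyz": [-1.5,-1.6,1.9],"twist": [0,0,0],"jaw": 0.8},
    {"xyz": [-1.8,-2.1,2.2],"twist": [0,0,0],"jaw": 0.8},
  ],
)

```text
time_s: 19.27
tool_pos: [0.5983, -0.1419, 0.2077]
tool_rot: [179.1, -40.1, 70.7]
force: [14.2, -1.7, 2.0]
grip_width: 0.0279
grasp_force: 35.0
```

```bash
python3 -c "
from c import *
st(1220)
for c in ((0,0,0),): print(c,rows(1220,5,6,c))"
```

```text
t 19.2667 F [  3.1 -14.    2. ] tan 12.0 rad 7.4 gp [-0.1666 -0.0501  0.0822] th 133.6 r 0.0693 w 0.0279 [ -1.  29.  28. 103. -58.  70.  36.] tor [-2.27  0.26 -1.83]
(0, 0, 0) [[-0.2, -0.5, 0.3], [-0.4, -1.0, 0.5], [-0.6, -1.6, 0.7], [-0.8, -2.1, 0.9], [-0.9, -2.7, 1.1], [-1.0, -3.3, 1.1]]
```

Call:
servo_tool(
  plan=[
    {"xyz": [0,0,0],"twist": [0,0,0],"jaw": 0.8},
    {"xyz": [0,0,0],"twist": [0,0,0],"jaw": 0.8},
  ],
)

```text
time_s: 19.43
tool_pos: [0.5978, -0.1416, 0.2067]
tool_rot: [179.2, -40.0, 70.7]
force: [10.8, -1.8, -1.4]
grip_width: 0.0281
grasp_force: 35.0
```

```bash
python3 -c "
from c import *
st(134)"
```

```text
t 19.4333 F [  1.8 -10.8  -1.4] tan 6.5 rad 8.8 gp [-0.1666 -0.0492  0.0811] th 134.8 r 0.0694 w 0.0281 [ -1.  29.  28. 103. -58.  70.  36.] tor [-1.73  0.67 -1.4 ]
```

Call:
servo_tool(
  plan=[
    {"xyz": [-0.1,0,0.1],"twist": [0,0,0],"jaw": 0.8},
    {"xyz": [-0.2,-0.1,0.2],"twist": [0,0,0],"jaw": 0.8},
    {"xyz": [-0.2,-0.2,0.3],"twist": [0,0,0],"jaw": 0.8},
  ],
)

```text
time_s: 19.68
tool_pos: [0.5959, -0.141, 0.2042]
tool_rot: [179.2, -40.1, 70.7]
force: [6.9, -4.6, 6.7]
grip_width: 0.0277
grasp_force: 35.0
```

```bash
python3 -c "
from c import *
st(136)"
```

```text
t 19.6833 F [-2.  -8.   6.7] tan 10.4 rad 0.8 gp [-0.1664 -0.0471  0.0787] th 137.4 r 0.0696 w 0.0277 [ -1.  29.  28. 103. -58.  70.  36.] tor [-1.22  0.27 -0.91]
```

Call:
servo_tool(
  plan=[
    {"xyz": [0,0,0],"twist": [0,0,0],"jaw": 0.43},
    {"xyz": [0,0,0],"twist": [0,0,0],"jaw": 0.43},
    {"xyz": [0,0,0],"twist": [0,0,0],"jaw": 0.43},
    {"xyz": [0,0,0],"twist": [0,0,0],"jaw": 0.43},
    {"xyz": [0,0,-2],"twist": [0,0,0],"jaw": 0.43},
    {"xyz": [0,0,-5],"twist": [0,0,0],"jaw": 0.43},
    {"xyz": [0,0,-8],"twist": [0,0,0],"jaw": 0.43},
    {"xyz": [0,0,-12],"twist": [0,0,0],"jaw": 0.43},
    {"xyz": [0,0,-15],"twist": [0,0,0],"jaw": 0.43},
    {"xyz": [0,0,-15],"twist": [0,0,0],"jaw": 0.43},
  ],
)

```text
time_s: 20.52
tool_pos: [0.5588, -0.2353, 0.3202]
tool_rot: [179.6, -39.9, 70.4]
force: [0.1, -1.1, -0.2]
grip_width: 0.0497
grasp_force: 0.0
```

Run:
```python
from c import *
st(137)
# model check of valve in side/top views, numerically: yellow blob over vise, vs. projection of cap
for n in('top','side','wrist'):
    c=snap(n,n+'9')['img'];h=cv2.cvtColor(c,cv2.COLOR_RGB2HSV)
    m=cv2.inRange(h,(20,120,90),(33,255,255))
    k,l,s,ce=cv2.connectedComponentsWithStats(m)
    print(n,[(s[i].tolist(),ce[i].round(0).tolist()) for i in range(1,k) if s[i][4]>40])
    print('  cap/body/port L/R pred',[w2px(n+'9',V(-.022,y,z)).round(0).tolist() for y,z in((0,.265),(0,.175),(.045,.175),(-.045,.175))])
```

```text
t 20.5167 F [-1.  -0.4 -0.2] tan 0.2 rad 0.4 gp [-0.2682 -0.0426  0.1943] th 33.5 r 0.0772 w 0.0497 [  4.  23.  34.  97. -51.  83.  33.] tor [-0.03  0.89 -0.03]
top [([344, 85, 30, 4, 118], [358.0, 86.0]), ([468, 85, 133, 395, 1937], [575.0, 255.0]), ([14, 86, 74, 115, 704], [32.0, 123.0]), ([218, 86, 18, 3, 53], [227.0, 87.0]), ([288, 91, 14, 7, 41], [294.0, 95.0]), ([324, 91, 14, 7, 44], [330.0, 95.0]), ([252, 105, 15, 8, 55], [259.0, 109.0]), ([288, 105, 14, 8, 47], [294.0, 108.0]), ([252, 117, 15, 7, 47], [259.0, 120.0]), ([288, 117, 14, 7, 52], [295.0, 120.0]), ([325, 117, 13, 7, 45], [331.0, 120.0]), ([379, 235, 9, 25, 80], [382.0, 247.0]), ([527, 284, 22, 33, 294], [538.0, 300.0]), ([0, 346, 10, 134, 607], [4.0, 410.0])]
  cap/body/port L/R pred [[258.0, 191.0], [262.0, 197.0], [257.0, 211.0], [267.0, 183.0]]
side [([128, 54, 24, 36, 459], [138.0, 73.0]), ([0, 137, 47, 78, 1011], [17.0, 178.0]), ([331, 142, 70, 4, 214], [365.0, 143.0]), ([113, 145, 91, 5, 348], [155.0, 147.0]), ([0, 175, 50, 68, 391], [25.0, 207.0]), ([355, 194, 7, 8, 42], [358.0, 198.0]), ([347, 340, 17, 16, 183], [355.0, 347.0]), ([288, 351, 41, 22, 464], [308.0, 363.0]), ([337, 354, 43, 16, 345], [357.0, 364.0]), ([343, 379, 40, 38, 590], [358.0, 402.0]), ([327, 381, 14, 11, 105], [333.0, 387.0]), ([628, 457, 12, 23, 140], [634.0, 468.0])]
  cap/body/port L/R pred [[352.0, 173.0], [350.0, 205.0], [333.0, 202.0], [367.0, 207.0]]
wrist [([522, 0, 37, 10, 226], [538.0, 3.0]), ([623, 50, 17, 37, 308], [634.0, 66.0]), ([584, 59, 52, 43, 1249], [608.0, 81.0]), ([441, 321, 18, 67, 426], [452.0, 354.0]), ([181, 322, 19, 66, 413], [187.0, 354.0]), ([193, 402, 419, 26, 8607], [412.0, 417.0])]
  cap/body/port L/R pred [[232.0, -214.0], [259.0, -25.0], [194.0, -24.0], [324.0, -25.0]]
```

Run:
```python
from v import *
print(to(V(-.10,-.0,.34),Rd))
```

```text
(array([32.63, -4.1 ,  2.67]), array([ -0.17, -40.04,  -0.22]))
```

Call:
servo_tool(
  plan=[
    {"xyz": [2.6,0,-3.1],"twist": [0,0,0],"jaw": 0.43},
    {"xyz": [5.2,0,-6.2],"twist": [0,-5,0],"jaw": 0.43},
    {"xyz": [9,-1,-6],"twist": [0,-12,0],"jaw": 0.43},
    {"xyz": [13,-2,-4.5],"twist": [0,-19,0],"jaw": 0.43},
    {"xyz": [17,-3,-3],"twist": [0,-26,0],"jaw": 0.43},
    {"xyz": [21,-4,-1.5],"twist": [0,-33,0],"jaw": 0.43},
    {"xyz": [25,-4,0],"twist": [0,-40,0],"jaw": 0.43},
    {"xyz": [29,-4,1.3],"twist": [0,-40,0],"jaw": 0.43},
    {"xyz": [32.6,-4,2.6],"twist": [0,-40,0],"jaw": 0.43},
    {"xyz": [32.6,-4,2.6],"twist": [0,-40,0],"jaw": 0.43},
  ],
)

```text
time_s: 21.5
tool_pos: [0.6123, 0.0475, 0.5043]
tool_rot: [-179.7, -0.3, 71.6]
force: [-0.8, 1.1, -0.1]
grip_width: 0.0499
grasp_force: 0.0
```

Run:
```python
from v import *
print(iV(tool()[0]),tool()[1].as_euler('xyz',degrees=True).round(1))
c=snap('wrist','w10')['img'];h=cv2.cvtColor(c,cv2.COLOR_RGB2HSV)
m=cv2.inRange(h,(18,110,40),(35,255,255)); b=cv2.inRange(h,(100,120,40),(125,255,255)); w=cv2.inRange(h,(0,0,150),(179,60,255))
P=lambda x,y,z:w2px('w10',V(x,y,z)).round(0).tolist()
print('fixed edge',P(0,.05,.198),P(0,-.05,.198),'ports',P(-.022,.045,.175),P(-.022,-.045,.175),'cap',P(-.022,0,.265),'body bottom +x',P(0,.025,.153))
g=np.full(m.shape,'.');g[w>0]='w';g[b>0]='B';g[m>0]='#'
u,v=map(int,P(-.022,0,.2)); print(u,v)
for r in range(max(0,v-80),min(480,v+90),5): print(r,''.join(g[r,max(0,u-120):u+120:3]))
k,l,s,ce=cv2.connectedComponentsWithStats(m); print([s[i].tolist() for i in range(1,k) if s[i][4]>300])
```

```text
[-0.08862478  0.00172732  0.5043308 ] [-179.7   -0.3   71.6]
fixed edge [254.0, 107.0] [396.0, 109.0] ports [266.0, 138.0] [382.0, 140.0] cap [325.0, 148.0] body bottom +x [294.0, 109.0]
324 141
61 ................wwBBBBBBBBBBBBBBBBBBBBBBBBBBBBBBBBBBBBBBBBBBBBBBwwwwwwwwwwwwwww.
66 ................w.BBBBBBBBBBBBBBBBBBBBBBBBBBBBBBBBBBBBBBBBBBBBBBwwwwwwwwwwwwwww.
71 ................w.BBBBBBBBBBBBBBBBBBBBBBBBBBBBBBBBBBBBBBBBBBBBBB...........ww...
76 ................w.BBBBBBBBBBBBBBBBBBBBBBBBBBBBBBBBBBBBBBBBBBBBBB................
81 ................wwBBBBBBBBBBBBBBBBBBBBBBBBBBBBBBBBBBBBBBBBBBBBBB................
86 ...............#...BBBBBBBBBBBBBBBBBBBBBBBBBBBBBBBBBBBBBBBBBBBB.................
91 .................w.BBBBBBBBBBBBBBBBBBBBBBBBBBBBBBBBBBBBBBBBBBBBw.#..............
96 ...............#wwwwwwwwwwwwwwwwwwwwwwwwwwwwwwwwwwwwwwwwwwwwwwwww#..............
101 ...............#.wwwwwwwwwwwwwwwwwwwwwwwwwwwwwwwwwwwwwwwwwwwwwwww...............
106 ...............#wwwwwwwwwwwwwwwwwwwwwwwwwwwwwwwwwwwwwwwwwwwwwwwww...............
111 ...............#wwwwwww.BBBBBB######################.BBBBw.
[... 1526 characters left out ...]
BBBBBB...................
206 ...................BBBBBBBBBBBBBBBBBBBBBBBBBBBBBBBBBBBBBBBBBB...................
211 ...................BBBBBBBBBBBBBBBBBBBBBBBBBBBBBBBBBBBBBBBBBB...................
216 ...................BBBBBBBBBBBBBBBBBBBBBBBBBBBBBBBBBBBBBBBBBB...................
221 ...................BBBBBBBBBBBBBBBBBBBBBBBBBBBBBBBBBBBBBBBBBB...................
226 ...................BBBBBBBBBBBBBBBBBBBBBBBBBBBBBBBBBBBBBBBBBB...................
[[582, 0, 20, 41, 638], [608, 0, 32, 32, 852], [619, 96, 21, 53, 943], [266, 109, 121, 68, 6259], [596, 108, 20, 51, 735], [629, 202, 11, 47, 389], [608, 212, 19, 47, 642], [181, 321, 26, 69, 893], [434, 321, 26, 69, 915], [192, 390, 421, 39, 9674]]
```

The valve stands upright and square in the jaws, flush with the fixed jaw face and centred to within about 1 mm. The gripper is clear of everything, so I am handing in.

```bash
python3 -c "
from cell import env
print(env.sign_off())"
```

```text
the job is handed in; nothing more can be done
None
```

The valve is standing bonnet up, mid-jaw, in the vise, wound up about 5 N past the free-turning force at the grip (inside the 3–8 N firm range). The crank is released with the gripper clear, and the job was handed in at about 21.5 s.

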